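# Hang the ring-squaring tool in the pit rack and close the keeper

### The job

Stow the ring-squaring tool in the tool rack: swing the rack's keeper arm well open, hang the tool by the eye of its flat handle on the outer part of the peg and let go of it there, then push it along the peg until it is fully home against the shoulder by the roof. Finally swing the keeper arm fully closed again across the end of the peg. Leave the other things on the bench where they stand.

Things in the scene. Friction and masses are not known exactly. Their poses are not given: they have to be found in the camera images.
- rack: Fixed rack, 230 mm tall. Origin on the bench under the front face of its plywood back panel (150 mm wide along y, x = 0 to 12 mm). The peg points level along the rack's -x at y = 0, 160 mm high. A plywood roof (222 to 230 mm high, 150 mm wide) reaches out to x = -22 mm, in the way of downward fingers. Base plate 12 mm thick, x = -160 to 30, y = -130 to 90 mm.
- peg_root (a point): Where the plain steel peg (14 mm in diameter, 80 mm long) begins: centre of the face of the shoulder sleeve (36 mm in diameter, 42 mm long, fixed to the panel). On the peg's axis, 160 mm high, at rack x = -42 mm. Axes as the rack's: the peg runs from here along -x. Hanging at rest, the tool's eye centre lies 7 mm below the axis; fully home, the plate's middle is 3 mm from this face.
- peg_tip (a point): Centre of the peg's free end, 80 mm from peg_root, on the axis.
- keeper_pivot (a point): On the keeper's vertical hinge axis, 160 mm high, atop a 16 mm round post; rack axes. x = -140, y = -85 mm from the rack's origin.
- keeper (a joint): Keeper arm's angle about its vertical hinge, rad. 0 = closed, at its stop: the arm points along the rack's +y across the peg's end, 12 mm beyond it. It opens away from the peg, anticlockwise from above, to a stop at 1.75; the pin is at 85 mm x (-sin angle, cos angle) from the pivot in rack x, y. Stays where it is left; about 1 N at the pin moves it.
- keeper_pin (a point): Point on the keeper's upright round pin (12 mm in diameter, 85 mm from the hinge), 20 mm below its top. The pin stands on the arm and ends 220 mm above the bench; the arm is a steel bar 12 mm wide, 155 to 165 mm high, ending 9 mm past the pin. The pin can be pushed sideways from either side.
- squarer: Ring-squaring tool, plain aluminium, about 0.25 kg, loose, upright on the bench. Disc foot 60 mm in diameter, 14 mm high; on it a flat upright handle plate, 46 mm wide along its y, 6 mm thick along its x (centred), top 155 mm above the bench, with a round eye through it 28 mm in diameter. The 37 mm above the eye is free to grip across the thickness. Origin: centre of underside. Both faces alike.
- eye (a point): Centre of the tool's eye, 104 mm above its foot, tool axes (hole axis along x).
- piston_a: Bystander: turned aluminium part with a neck and a cap, 76 mm in diameter, 85 mm tall, loose. Origin under its centre.
- piston_b: Bystander: plain grooved turned aluminium part, 72 mm in diameter, 60 mm tall, loose. Origin under its centre.
- wash_bottle: Bystander: yellowish closed bottle, 60 mm in diameter, 125 mm tall, loose. Origin under its centre.
- tape: Bystander: roll of tape lying flat, 100 mm in diameter, 24 mm high, loose. Origin under its centre.
Not all that is in view belongs to the job. What is shaped like the squarer but black or pink is not meant.

How it is judged:
By the outcome, as a careful person would: the job done as asked, in the order asked, and still so for the second after the job is handed in, with the robot touching nothing.
It also fails if it takes over 69 s, if anything falls off the work surface, if the arm or the gripper's body presses on something with over 40 N, if the wrist force passes 120 N, or if a joint passes its speed limit or range.

### The arm

A 7-joint arm with a two-finger parallel gripper is mounted at the origin on the work surface. World frame = base frame: x ahead of the robot, y to its left, z up, the work surface at z = 0. Lengths are in mm, angles in rad, forces in N, time in s.
With the tool pointing down it reaches from about 425 to 875 mm from the base axis. Payload 8.4 kg.
Tool frame: the origin (TCP) lies on the centre line of the jaws, within the pads' length; the fingertips stand 25 mm ahead of it and the grasp point (between the pads) lies 6 mm ahead of it (r.tcp_to_tips is the y of the fingertips in the tool frame, in mm); y points along the fingers, z is the direction in which the jaws open and shut, and the axes are right-handed (so a half turn about y gives the same grasp; the last joint's range is limited). The gripper opens to 85 mm and grips with 20 to 120 N. Pads are 22 mm wide; open, the fingers measure 114 mm over their backs; the gripper's body (76 mm by 85 mm) begins 54 mm behind the grasp point. The pads swing forward as they close: fully open they stand 13 mm farther back than shut.
Start: joints at [-1.22, 0.333, 0.04, 1.465, -0.013, 1.343, -0.059], TCP at [282.608, 585.319, 256.308] pointing down, gripper open.
Joint ranges: [-2.58, 2.58], [-0.38, 2.09], [-1.3, 1.39], [0.25, 2.4], [-1.5, 4.64], [0.08, 2.09], [-2.65, 2.65]. Speed limits (rad/s): [2.22, 2.22, 2.79, 2.79, 3.14, 3.14, 3.14].

### API

Orientations are given as [roll, pitch, yaw] about the fixed x, y, z axes, in that order (R = Rz(yaw) Ry(pitch) Rx(roll)).
In Python, from workcell import r gives the robot as it stands.
- The arm moves only by the tool servo_tool, never from a script. Its argument "steps" is a list of rows, each an object with "offset": the shift along the tool's x, y, z in m, a list of three; "angular": the turn, a rotation vector about the tool's x, y, z in degrees, a list of three; "grip": the finger opening in m, from 0 to 0.0854. A call has 1 to 5 rows; each row shifts and turns the commanded pose from where the row before left it, along the tool's axes as they then stand; what a row does not reach is not made up. A row lasts 1/10 s, in which the tool goes at most 50 mm and 8.59 degrees, less where a joint would pass 70% of its speed; a pose out of reach is approached as far as the arm can. A call is refused whole if a number of a shift passes 0.05 or a number of a turn 8.59, either way. A call with a gripper value outside its range is refused whole. The fingers move at their own pace and stop on an object; "grip_force" is the grip in N (left out, the last holds). Time passes only in rows, so rows that do not move let the fingers close. It gives the time, the measured TCP pose, the force and the opening at its end, in the units of the state.
- r.sense(): the state, without advancing time (a new reading comes with each control period).
- r.capture(name): name is "scene" or "top" or "wrist"; returns (picture, depth): 384x512x3 uint8, red, green, blue; 384x512 float32, mm along the optical axis (not along the pixel's ray), 0 where there is no reading.
- r.get_calibration(name): a dict with "K" (3x3 intrinsics, pixels), "R" (3x3) and "t" (3): a world point X has camera coordinates R X + t; the wrist camera has in their place "hand_eye" (4x4, takes a point from camera to tool coordinates, whose origin is the TCP and whose axes are the tool frame's). Camera axes: x right, y down, z forward; pixel columns grow to the right and rows downward; lengths in mm; the calibration is good to about 2 mm. A picture is of the moment at which its call begins: read the wrist's pose just before it. get_calibration takes no time and is no camera call.
- r.finish_job(): hands the job in, once; it reports no verdict.
The state is a dict: "time": time; "joint_pos": joint angles; "joint_velocities": joint speeds; "joint_efforts": joint torques, N m; "tcp_pos": TCP position; "orientation": TCP orientation; "contact_force": force on the tool from outside, world axes, zero at the start; "ft_torque": the same for the moment, N m; "grip_width": finger opening in mm.
Only numpy, scipy, OpenCV 4.12 (cv2) and the standard library are available. Lean on these libraries where they do the work, as an engineer would, in place of code of your own. Each camera call takes 0.05 s, during which the arm holds its last target. There are 200 camera calls.

## Working session

There is one attempt and no reset: what is moved stays moved. The work goes in short steps, Python scripts to look and compute and a tool call to move; the robot and the scene stay as the last step left them, time stands still between calls to the robot, and variables do not carry over. Pictures are saved under pics/ and viewed, about 8 in all and at most 12, crops included, and the job is handed in when it is done.

Besides the shell and the picture viewer there is one more tool, called after "Call:" as name([rows], argument=value, ...), one row to a line, values as JSON. servo_tool: Moves the arm, as the interface text tells. Its arguments: {"type":"object","properties":{"steps":{"type":"array"},"grip_force":{"type":"number"}},"required":["steps"]}

```bash
mkdir -p pics; ls
cat > h.py <<'E'
from workcell import r
import numpy as np, cv2
from scipy.spatial.transform import Rotation as Ro
def grab(name):
    s=r.sense(); p,d=r.capture(name); np.savez(f'{name}.npz',p=p,d=d,pos=s['tcp_pos'],ori=s['orientation'])
    return p,d
def cloud(name):
    f=np.load(f'{name}.npz'); c=r.get_calibration(name); d=f['d']; K=np.array(c['K'])
    v,u=np.mgrid[:d.shape[0],:d.shape[1]]
    X=np.stack([(u-K[0,2])/K[0,0]*d,(v-K[1,2])/K[1,1]*d,d],-1)
    if 'R' in c: W=(X-np.array(c['t']).ravel())@np.array(c['R'])
    else:
        H=np.array(c['hand_eye']); T=X@H[:3,:3].T+H[:3,3]
        W=T@Ro.from_euler('xyz',f['ori']).as_matrix().T+f['pos']
    W[d==0]=np.nan
    return f['p'],W
E
python3 - <<'E'
from h import *
print(r.sense())
a,_=grab('scene'); b,_=grab('top')
cv2.imwrite('pics/1.png',cv2.resize(a[:,:,::-1],(800,600)))
cv2.imwrite('pics/2.png',cv2.resize(b[:,:,::-1],(800,600)))
E
```

```text
pics
{'time': 0.0, 'joint_pos': array([-1.22018608,  0.3339251 ,  0.03988477,  1.46624292, -0.01341981,
        1.34330842, -0.0585273 ]), 'joint_velocities': array([ 0.0005002 ,  0.00114641, -0.00200013, -0.00046727,  0.00111429,
        0.00029025, -0.00018922]), 'joint_efforts': array([-4.06796516e-07, -6.58562136e+01,  1.36593170e+00, -4.05560732e+01,
        1.68463576e-02,  1.30198171e-02,  1.01776592e-05]), 'tcp_pos': array([282.46281014, 584.9674994 , 255.42608035]), 'orientation': array([-1.57241113e+00, -9.47813859e-05, -4.49869179e-01]), 'contact_force': array([0.07739021, 0.62545425, 0.57890578]), 'ft_torque': array([-0.03154808,  0.05269228, -0.02981187]), 'grip_width': 85.28889585309341}
```

View pics/1.png

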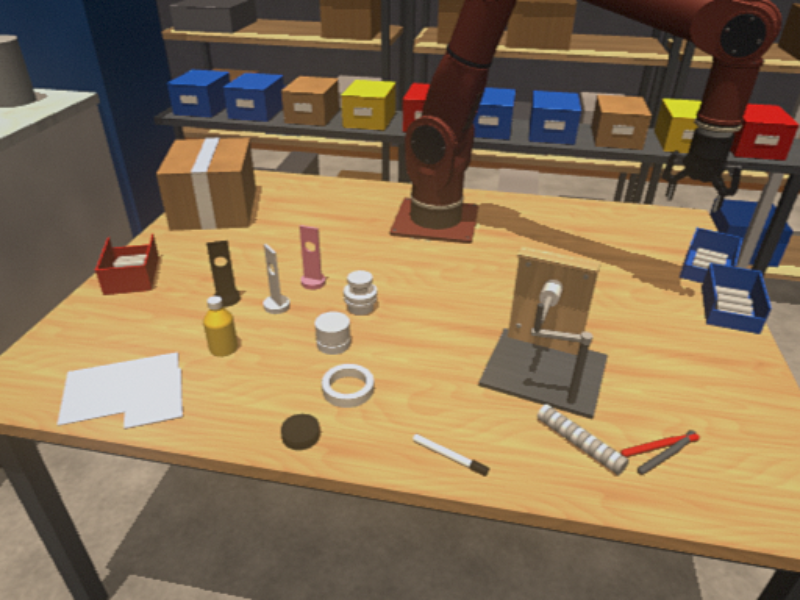

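View pics/2.png

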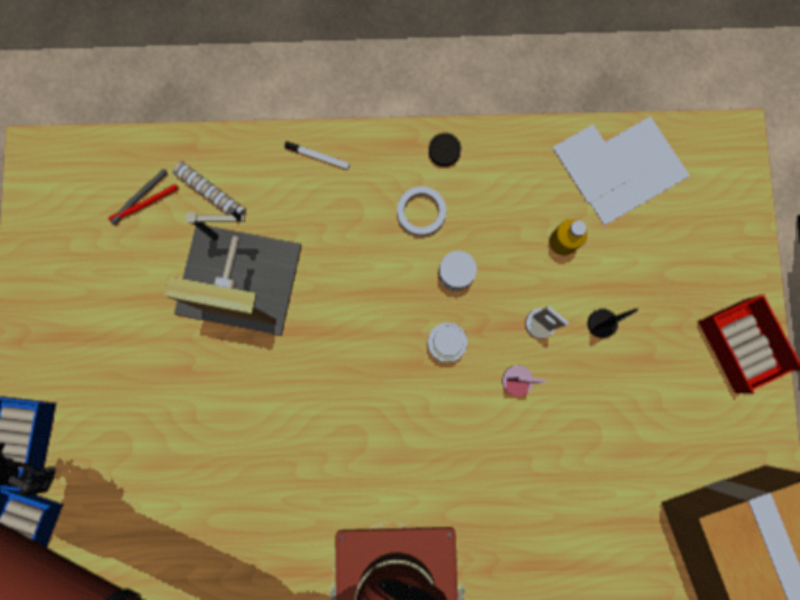

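Scene view (800×600): the squarer-like things are black at (221,272), plain silver at (274,277) and pink at (312,257). The silver one fits "plain aluminium". The rack is at (555,330), with the peg pointing at the camera and the keeper across its end. In the top view the tool is at (545,321) and the rack at (235,280).

Run:
```python
from h import *
P,W=cloud('scene'); Q,V=cloud('top')
S=1.5625
a=P[int(225/S):int(330/S),int(190/S):int(350/S)]; b=Q[int(200/S):int(350/S),int(150/S):int(320/S)]
a=cv2.resize(a,(400,int(400*a.shape[0]/a.shape[1])),interpolation=3); b=cv2.resize(b,(400,int(400*b.shape[0]/b.shape[1])),interpolation=3)
h=max(a.shape[0],b.shape[0]); 
im=np.zeros((h,800,3),np.uint8); im[:a.shape[0],:400]=a; im[:b.shape[0],400:]=b
cv2.imwrite('pics/3.png',im[:,:,::-1])
def roi(W,P,x0,x1,y0,y1):
    s=np.s_[int(y0/S):int(y1/S),int(x0/S):int(x1/S)]
    return W[s].reshape(-1,3),P[s].reshape(-1,3)
# tool from both cams
for n,(w,p) in dict(scene=roi(W,P,255,292,235,318),top=roi(V,Q,515,575,295,345)).items():
    m=(w[:,2]>25)&(w[:,2]<170); t=w[m]
    print(n,len(t),t.min(0),t.max(0))
    for lo in range(20,170,15):
        k=t[(t[:,2]>=lo)&(t[:,2]<lo+15)]
        if len(k)>2: print(lo,len(k),k.mean(0).round(1), k[:,:2].min(0).round(),k[:,:2].max(0).round())
    f=w[(w[:,2]>8)&(w[:,2]<20)]; print('foot',len(f),f.mean(0),f.min(0),f.max(0))
# rack roof from top
w,p=roi(V,Q,150,320,200,350)
t=w[(w[:,2]>215)&(w[:,2]<240)]
print('roof',len(t),cv2.minAreaRect(t[:,:2].astype(np.float32)),t[:,2].mean())
t=w[(w[:,2]>5)&(w[:,2]<20)]
print('base',len(t),cv2.minAreaRect(t[:,:2].astype(np.float32)),t[:,2].mean())
for c,w in (('top',w),('scene',roi(W,P,470,620,240,420)[0])):
    k=w[(w[:,2]>145)&(w[:,2]<222)]
    print(c,len(k))
    t=w[(w[:,2]>150)&(w[:,2]<185)]
    print(t[::max(1,len(t)//40)].round().tolist())
```

```text
scene 227 [ 487.69405818 -317.28052746   25.53757497] [ 523.44186071 -278.34633529  156.89733467]
20 17 [ 508.5 -296.    30.3] [ 490. -316.] [ 521. -279.]
35 21 [ 508.6 -296.3   42.5] [ 491. -315.] [ 522. -281.]
50 26 [ 508.  -296.5   57.4] [ 490. -317.] [ 521. -280.]
65 26 [ 508.3 -295.9   72.2] [ 491. -315.] [ 523. -278.]
80 27 [ 507.7 -296.6   88.5] [ 493. -316.] [ 521. -279.]
95 21 [ 506.4 -296.2  102. ] [ 490. -315.] [ 522. -279.]
110 24 [ 505.1 -299.6  118.7] [ 488. -317.] [ 521. -281.]
125 25 [ 510.  -294.2  132.7] [ 491. -316.] [ 522. -278.]
140 31 [ 508.1 -295.9  147.9] [ 490. -317.] [ 523. -280.]
155 9 [ 505.6 -297.3  156.2] [ 490. -313.] [ 518. -282.]
foot 125 [ 511.02838784 -296.27509874   13.6079123 ] [ 475.4389423  -328.14316409    8.04672222] [ 535.75613651 -266.45788134   19.99900113]
top 192 [ 485.85169189 -318.02744553   27.05855896] [ 521.85052162 -281.75198742  158.77773344]
20 10 [ 500.6 -300.4   31. ] [ 487. -315.] [ 516. -283.]
35 16 [ 501.  -300.1   43.3] [ 486. -315.] [ 515. -285.]
50 17 [ 505.7 -295.7   57. ] [ 488. -315.] [ 522. -282.]
65 18 [ 501.6 -299.3 
[... 2036 characters left out ...]
0, 172.0], [530.0, 258.0, 152.0], [545.0, 318.0, 170.0], [530.0, 267.0, 150.0], [548.0, 327.0, 170.0], [566.0, 282.0, 172.0], [550.0, 347.0, 170.0], [569.0, 308.0, 174.0], [554.0, 370.0, 172.0], [548.0, 334.0, 160.0], [578.0, 294.0, 171.0], [552.0, 357.0, 162.0], [549.0, 330.0, 153.0], [578.0, 289.0, 163.0], [558.0, 369.0, 160.0], [555.0, 364.0, 154.0], [582.0, 279.0, 153.0], [613.0, 282.0, 167.0], [631.0, 288.0, 163.0], [698.0, 271.0, 181.0], [702.0, 270.0, 170.0], [697.0, 295.0, 167.0], [702.0, 292.0, 167.0], [689.0, 361.0, 168.0], [700.0, 314.0, 165.0], [700.0, 278.0, 156.0], [700.0, 332.0, 165.0], [705.0, 314.0, 162.0], [701.0, 315.0, 156.0], [701.0, 339.0, 156.0], [703.0, 360.0, 154.0]]
```

View pics/3.png

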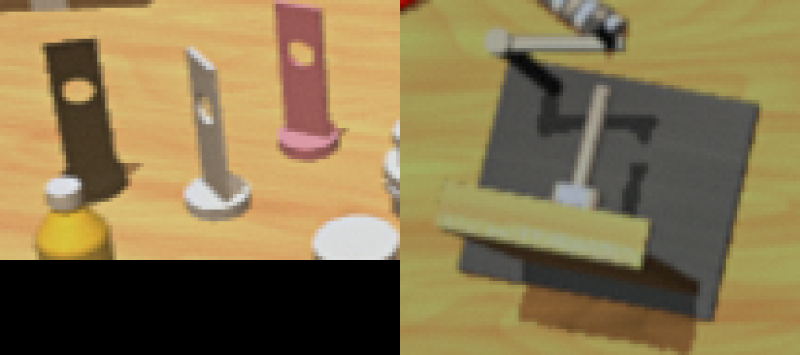

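The crop confirms it: the tool at left-crop (205,130) is plain aluminium, with the eye through its plate, which stands edge-on. Next I'll fit the rack and squarer models to both depth clouds.

```bash
cat > fit.py <<'E'
from h import *
from scipy.optimize import least_squares
def box(p,lo,hi):
    c=(np.array(lo)+hi)/2; h=(np.array(hi)-lo)/2; q=abs(p-c)-h
    return np.linalg.norm(np.maximum(q,0),axis=1)+np.minimum(q.max(1),0)
def cyl(p,a,ax,R,L):  # centre a
    d=p-np.array(a); h=abs(d[:,ax])-L/2; rr=np.linalg.norm(np.delete(d,ax,1),axis=1)-R
    return np.linalg.norm(np.maximum(np.c_[h,rr],0),axis=1)+np.minimum(np.maximum(h,rr),0)
def rack_sdf(p,th):
    P=[box(p,(0,-75,0),(12,75,230)),box(p,(-22,-75,222),(12,75,230)),box(p,(-160,-130,0),(30,90,12)),
       cyl(p,(-21,0,160),0,18,42),cyl(p,(-82,0,160),0,7,80),cyl(p,(-140,-85,80),2,8,160)]
    q=p-np.array([-140,-85,0]); c,s=np.cos(th),np.sin(th)
    q=np.c_[q[:,0]*c+q[:,1]*s,-q[:,0]*s+q[:,1]*c,q[:,2]]
    P+=[box(q,(-6,0,155),(6,94,165)),cyl(q,(0,85,190),2,6,60)]
    return np.min(P,0)
def tool_sdf(p):
    plate=box(p,(-3,-23,14),(3,23,155)); eye=14-np.hypot(p[:,1],p[:,2]-104)
    return np.minimum(cyl(p,(0,0,7),2,30,14),np.maximum(plate,eye))
def loc(w,q):
    c,s=np.cos(q[2]),np.sin(q[2]); d=w[:,:2]-q[:2]
    return np.c_[d[:,0]*c+d[:,1]*s,-d[:,0]*s+d[:,1]*c,w[:,2]]
def fit(w,sdf,q0,zmin=None,gate=25,dz=False):
    q=np.array(q0,float)
    for g in (gate,12,8):
        f=lambda q:sdf(loc(w,q)-([0,0,q[3]] if dz else 0),*(q[3+dz:]))
        k=abs(f(q))<g; ww=w[k]
        o=least_squares(lambda q:sdf(loc(ww,q)-([0,0,q[3]] if dz else 0),*(q[3+dz:])),q,loss='soft_l1',f_scale=2,x_scale=[1,1,.02]+([1] if dz else [])+[.02]*(len(q)-3-dz)); q=o.x
    return q,len(ww),np.sqrt((o.fun**2).mean())
def near(W,c,R,z0,z1):
    w=W.reshape(-1,3); w=w[~np.isnan(w[:,0])]
    return w[(np.hypot(w[:,0]-c[0],w[:,1]-c[1])<R)&(w[:,2]>z0)&(w[:,2]<z1)]
E
python3 - <<'E'
from fit import *
C={n:cloud(n)[1] for n in('scene','top')}
for n in ('scene','top','both'):
    a=lambda c,R,z0,z1:np.vstack([near(C[k],c,R,z0,z1) for k in C if n in(k,'both')])
    print(n,'rack',fit(a((620,285),190,5,240),rack_sdf,(535,305,2.9,0)),'tool',fit(a((505,-298),42,7,170),tool_sdf,(505,-298,-.77)))
E
```

```text
scene rack (array([5.45545316e+02, 2.94318996e+02, 3.00549671e+00, 1.19910532e-01]), 5719, np.float64(2.6708414497678166)) tool (array([ 503.80049676, -297.75562662,   -0.74313805]), 360, np.float64(1.3287345558099457))
top rack (array([5.42086928e+02, 2.99829039e+02, 2.92070457e+00, 1.98485289e-01]), 4476, np.float64(2.3331898110644778)) tool (array([ 503.88454248, -301.33678663,   -0.73819408]), 360, np.float64(1.6572230479210526))
both rack (array([5.40657461e+02, 3.00855448e+02, 2.92243442e+00, 2.00564220e-01]), 10212, np.float64(2.0811831611707565)) tool (array([ 504.42693041, -298.99011608,   -0.73468382]), 720, np.float64(1.7085138889728941))
```

```bash
cat > plan.py <<'E'
from fit import *
import sys
def goto(p,zang,n=None):
    """shift (tool frame now) and turn (deg about tool y) to TCP p with jaw axis at world angle zang (deg)"""
    s=r.sense(); R=Ro.from_euler('xyz',s['orientation']).as_matrix()
    d=R.T@(np.array(p)-s['tcp_pos'])
    cur=np.degrees(np.arctan2(R[1,2],R[0,2])); t=-((zang-cur+180)%360-180)
    tilt=Ro.from_matrix(R).apply([0,1,0])
    print('t',round(s['time'],2),'tcp',s['tcp_pos'].round(1),'jaw',round(cur,2),'down',tilt.round(4),'F',s['contact_force'].round(1),'grip',round(s['grip_width'],1))
    print(' shift mm',d.round(1),'turn y deg',round(t,2))
def rw(q,p): 
    c,s=np.cos(q[2]),np.sin(q[2]); return np.array([q[0]+c*p[0]-s*p[1],q[1]+s*p[0]+c*p[1],p[2]])
E
python3 -c "
from plan import *
goto((694,268,380),-1)"
```

```text
t 0.1 tcp [282.5 585.  255.5] jaw 64.23 down [-6.0e-04 -1.3e-03 -1.0e+00] F [ 0.4 -0.3  0.4] grip 85.5
 shift mm [ 508.4 -124.3 -106.7] turn y deg 65.23
```

Call:
servo_tool([
  {"offset": [0,-0.045,0],"angular": [0,0,0],"grip": 0.04},
  {"offset": [0,-0.045,0],"angular": [0,0,0],"grip": 0.04},
  {"offset": [0.04,-0.035,-0.0085],"angular": [0,0,0],"grip": 0.04},
  {"offset": [0.04,0,-0.0085],"angular": [0,0,0],"grip": 0.04},
  {"offset": [0.04,0,-0.0085],"angular": [0,0,0],"grip": 0.04},
])

```text
time: 0.6
tcp_pos: [378.2, 511.4, 379.9]
orientation: [-1.569, -0.0, -0.449]
contact_force: [-0.6, -0.2, -0.9]
grip_width: 39.8
```

Call:
servo_tool([
  {"offset": [0.04,0,-0.0085],"angular": [0,0,0],"grip": 0.04},
  {"offset": [0.04,0,-0.0085],"angular": [0,0,0],"grip": 0.04},
  {"offset": [0.04,0,-0.0085],"angular": [0,0,0],"grip": 0.04},
  {"offset": [0.04,0,-0.0085],"angular": [0,0,0],"grip": 0.04},
  {"offset": [0.04,0,-0.0085],"angular": [0,0,0],"grip": 0.04},
])

```text
time: 1.1
tcp_pos: [539.9, 385.5, 378.5]
orientation: [-1.571, 0.0, -0.45]
contact_force: [-0.5, 0.2, 0.3]
grip_width: 40.1
```

Call:
servo_tool([
  {"offset": [0.04,0,-0.0085],"angular": [0,0,0],"grip": 0.04},
  {"offset": [0.04,0,-0.0085],"angular": [0,0,0],"grip": 0.04},
  {"offset": [0.04,0,-0.0085],"angular": [0,0,0],"grip": 0.04},
  {"offset": [0.04,0,-0.0085],"angular": [0,0,0],"grip": 0.04},
  {"offset": [0.028,0,-0.004],"angular": [0,0,0],"grip": 0.04},
])

```text
time: 1.6
tcp_pos: [693.6, 267.8, 378.0]
orientation: [-1.573, -0.0, -0.452]
contact_force: [0.3, -0.5, -0.1]
grip_width: 40.0
```

Call:
servo_tool([
  {"offset": [0,0,0],"angular": [0,8.2,0],"grip": 0.04},
  {"offset": [0,0,0],"angular": [0,8.2,0],"grip": 0.04},
  {"offset": [0,0,0],"angular": [0,8.2,0],"grip": 0.04},
  {"offset": [0,0,0],"angular": [0,8.2,0],"grip": 0.04},
  {"offset": [0,0,0],"angular": [0,8.2,0],"grip": 0.04},
])

```text
time: 2.1
tcp_pos: [691.6, 270.8, 378.1]
orientation: [-1.572, -0.0, -1.171]
contact_force: [0.3, 0.2, -0.6]
grip_width: 39.6
```

Call:
servo_tool([
  {"offset": [0,0,0],"angular": [0,8,0],"grip": 0.04},
  {"offset": [0,0,0],"angular": [0,8,0],"grip": 0.04},
  {"offset": [0,0,0],"angular": [0,8,0],"grip": 0.04},
  {"offset": [0,0,0],"angular": [0,0,0],"grip": 0.04},
  {"offset": [0,0,0],"angular": [0,0,0],"grip": 0.04},
])

```text
time: 2.6
tcp_pos: [691.6, 270.8, 378.4]
orientation: [-1.571, -0.001, -1.58]
contact_force: [0.4, 0.2, 1.1]
grip_width: 40.0
```

Run:
```python
from plan import *
goto((694,268,380),-1)
p,d=grab('wrist'); cv2.imwrite('pics/4.png',cv2.resize(p[:,:,::-1],(640,480)))
W=cloud('wrist')[1]; w=near(W,(620,285),190,5,240); w=w[::3]
print(len(w),fit(w,rack_sdf,(540.7,300.9,2.922,.2)),fit(w,rack_sdf,(540.7,300.9,2.922,0,.2),dz=True))
```

```text
t 2.6 tcp [691.6 270.8 378.4] jaw -0.53 down [-6.e-04 -5.e-04 -1.e+00] F [0.4 0.2 1.1] grip 40.0
 shift mm [ 2.8 -1.6  2.4] turn y deg 0.47
9279 (array([5.41061513e+02, 3.02032732e+02, 2.92391601e+00, 1.99026867e-01]), 8887, np.float64(0.9042982599977625)) (array([ 5.41063318e+02,  3.02038697e+02,  2.92388055e+00, -3.93802729e-02,
        1.97677252e-01]), 8887, np.float64(0.9046056976034926))
```

View pics/4.png

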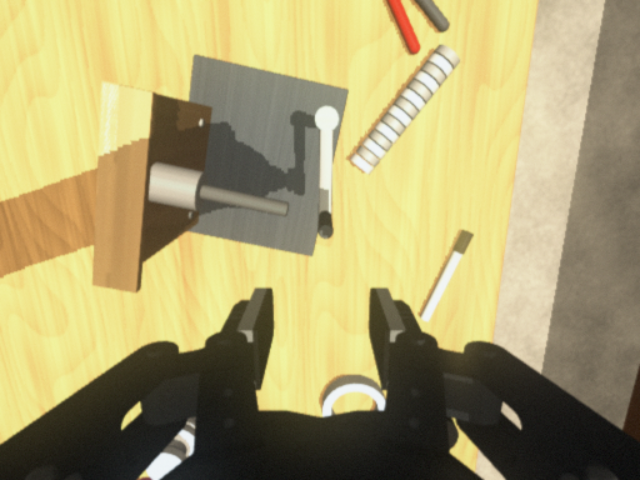

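The wrist view shows the rack at left, the peg tip at (287,209) and the keeper pin at (326,228), slightly open at 0.2 rad. The fit is good, at 0.9 mm rms.

Run:
```python
from plan import *
q=(541.1,302.0,2.924)
P=rw(q,(-156.7,-1.7,0)); print(P, r.tcp_to_tips, rw(q,(-140,-85,0)))
goto((P[0],P[1],200),-1.2)
```

```text
[694.47200557 269.8315697    0.        ] 25.0 [696.14856847 354.77254413   0.        ]
t 2.65 tcp [691.6 270.8 378.5] jaw -0.55 down [-5.e-04 -3.e-04 -1.e+00] F [-0.   0.2  0.2] grip 40.2
 shift mm [  0.9 178.5   2.9] turn y deg 0.65
```

Call:
servo_tool([
  {"offset": [0.001,0.04,0.003],"angular": [0,-1.8,0],"grip": 0.04},
  {"offset": [0,0.04,0],"angular": [0,0,0],"grip": 0.04},
  {"offset": [0,0.04,0],"angular": [0,0,0],"grip": 0.04},
  {"offset": [0,0.038,0],"angular": [0,0,0],"grip": 0.04},
  {"offset": [0,0.02,0],"angular": [0,0,0],"grip": 0.04},
])

```text
time: 3.15
tcp_pos: [693.1, 269.4, 196.7]
orientation: [-1.575, -0.002, -1.55]
contact_force: [-0.4, 0.0, 0.5]
grip_width: 39.7
```

Call:
servo_tool([
  {"offset": [0,0,0.0074],"angular": [0,-5,0],"grip": 0.04},
  {"offset": [0,0,0.0074],"angular": [0,-5,0],"grip": 0.04},
  {"offset": [0,0,0.0074],"angular": [0,-5,0],"grip": 0.04},
  {"offset": [0,0,0.0074],"angular": [0,-5,0],"grip": 0.04},
  {"offset": [0,0,0.0074],"angular": [0,-5,0],"grip": 0.04},
])

```text
time: 3.65
tcp_pos: [730.7, 276.6, 200.4]
orientation: [-1.572, 0.0, -1.11]
contact_force: [-2.6, -0.4, -0.3]
grip_width: 40.2
```

Run:
```python
from plan import *
q=(541.1,302.0,2.924)
th=.198+np.radians(25); P=rw(q,(-140-85*np.sin(th),-85+85*np.cos(th),200)); print(P)
goto(P,26.3)
```

```text
[730.55497984 277.04739468 200.        ]
t 3.65 tcp [730.7 276.6 200.4] jaw 26.4 down [-1.2e-03 -3.0e-04 -1.0e+00] F [-2.6 -0.4 -0.3] grip 40.2
 shift mm [-0.5  0.4  0.1] turn y deg 0.1
```

Right on the arc, and the small reaction force shows the pin is moving.

Call:
servo_tool([
  {"offset": [0,0,0.0074],"angular": [0,-5,0],"grip": 0.04},
  {"offset": [0,0,0.0074],"angular": [0,-5,0],"grip": 0.04},
  {"offset": [0,0,0.0074],"angular": [0,-5,0],"grip": 0.04},
  {"offset": [0,0,0.0074],"angular": [0,-5,0],"grip": 0.04},
  {"offset": [0,0,0.0074],"angular": [0,-5,0],"grip": 0.04},
])

```text
time: 4.15
tcp_pos: [760.4, 298.2, 200.4]
orientation: [-1.572, 0.001, -0.674]
contact_force: [-0.7, -0.6, 0.0]
grip_width: 40.2
```

Call:
servo_tool([
  {"offset": [0,0,0.0074],"angular": [0,-5,0],"grip": 0.04},
  {"offset": [0,0,0.0074],"angular": [0,-5,0],"grip": 0.04},
  {"offset": [0,0,0.0074],"angular": [0,-5,0],"grip": 0.04},
  {"offset": [0,0,0.0074],"angular": [0,-5,0],"grip": 0.04},
  {"offset": [0,0,0.0074],"angular": [0,-5,0],"grip": 0.04},
])

```text
time: 4.65
tcp_pos: [778.3, 330.2, 200.5]
orientation: [-1.571, 0.001, -0.238]
contact_force: [0.0, -0.3, 1.0]
grip_width: 40.0
```

Call:
servo_tool([
  {"offset": [0,0,0.0074],"angular": [0,-5,0],"grip": 0.04},
  {"offset": [0,0,0.0074],"angular": [0,-5,0],"grip": 0.04},
  {"offset": [0,0,0.0074],"angular": [0,-5,0],"grip": 0.04},
  {"offset": [0,0,0.003],"angular": [0,-2,0],"grip": 0.04},
  {"offset": [0,0,0],"angular": [0,0,0],"grip": 0.04},
])

```text
time: 5.15
tcp_pos: [781.5, 355.6, 200.5]
orientation: [-1.57, 0.0, 0.054]
contact_force: [-0.4, -0.0, -0.1]
grip_width: 39.6
```

Call:
servo_tool([
  {"offset": [0,0,-0.006],"angular": [0,0,0],"grip": 0.04},
  {"offset": [0,-0.04,0],"angular": [0,0,0],"grip": 0.04},
  {"offset": [0,-0.04,0],"angular": [0,0,0],"grip": 0.04},
  {"offset": [0,-0.04,0],"angular": [0,0,0],"grip": 0.04},
  {"offset": [0,-0.04,0],"angular": [0,0,0],"grip": 0.04},
])

```text
time: 5.65
tcp_pos: [781.6, 348.3, 363.6]
orientation: [-1.571, -0.001, 0.051]
contact_force: [1.5, 0.3, 0.9]
grip_width: 39.9
```

Run:
```python
from plan import *
p,d=grab('top')
W=cloud('top')[1]; w=near(W,(620,290),200,100,240)
for t in (1.4,1.6): print(len(w),fit(w,rack_sdf,(541.1,302,2.924,t),gate=40))
# next: hover near squarer, jaw axis along its plate normal
goto((504.2,-299.2,300),np.degrees(-.737))
```

```text
401 (array([541.82224683, 299.85341629,   2.92274672,   1.65232726]), 401, np.float64(1.4544882614010262))
401 (array([541.82786495, 299.85204101,   2.92259752,   1.65221044]), 401, np.float64(1.454343565271069))
t 5.7 tcp [781.9 348.6 371.8] jaw 92.97 down [ 0.0093  0.0037 -1.    ] F [0.  0.6 7. ] grip 40.0
 shift mm [-311.5   66.8 -632.8] turn y deg 135.19
```

Call:
servo_tool([
  {"offset": [-0.0195,0,-0.0395],"angular": [0,0,0],"grip": 0.04},
  {"offset": [-0.0195,0,-0.0395],"angular": [0,0,0],"grip": 0.04},
  {"offset": [-0.0195,0,-0.0395],"angular": [0,0,0],"grip": 0.04},
  {"offset": [-0.0195,0,-0.0395],"angular": [0,0,0],"grip": 0.04},
  {"offset": [-0.0195,0,-0.0395],"angular": [0,0,0],"grip": 0.04},
])

```text
time: 6.2
tcp_pos: [696.4, 149.4, 361.6]
orientation: [-1.571, -0.001, 0.051]
contact_force: [1.7, 0.4, 1.3]
grip_width: 40.1
```

Call:
servo_tool([
  {"offset": [-0.0195,0,-0.0395],"angular": [0,0,0],"grip": 0.04},
  {"offset": [-0.0195,0,-0.0395],"angular": [0,0,0],"grip": 0.04},
  {"offset": [-0.0195,0,-0.0395],"angular": [0,0,0],"grip": 0.04},
  {"offset": [-0.0195,0,-0.0395],"angular": [0,0,0],"grip": 0.04},
  {"offset": [-0.0195,0,-0.0395],"angular": [0,0,0],"grip": 0.04},
])

```text
time: 6.7
tcp_pos: [609.2, -52.8, 361.5]
orientation: [-1.571, -0.001, 0.051]
contact_force: [0.0, -0.3, 0.2]
grip_width: 39.8
```

Call:
servo_tool([
  {"offset": [-0.0195,0,-0.0395],"angular": [0,0,0],"grip": 0.04},
  {"offset": [-0.0195,0,-0.0395],"angular": [0,0,0],"grip": 0.04},
  {"offset": [-0.0195,0,-0.0395],"angular": [0,0,0],"grip": 0.04},
  {"offset": [-0.0195,0,-0.0395],"angular": [0,0,0],"grip": 0.04},
  {"offset": [-0.0195,0,-0.0395],"angular": [0,0,0],"grip": 0.04},
])

```text
time: 7.2
tcp_pos: [521.9, -254.9, 361.6]
orientation: [-1.571, -0.001, 0.051]
contact_force: [0.2, 0.1, -0.4]
grip_width: 40.1
```

Call:
servo_tool([
  {"offset": [-0.0195,0,-0.0395],"angular": [0,0,0],"grip": 0.04},
  {"offset": [0,0,0],"angular": [0,8,0],"grip": 0.04},
  {"offset": [0,0,0],"angular": [0,8,0],"grip": 0.04},
  {"offset": [0,0,0],"angular": [0,8,0],"grip": 0.04},
  {"offset": [0,0,0],"angular": [0,8,0],"grip": 0.04},
])

```text
time: 7.7
tcp_pos: [505.4, -293.8, 361.3]
orientation: [-1.57, -0.0, -0.514]
contact_force: [-0.4, -0.2, -0.2]
grip_width: 40.3
```

Call:
servo_tool([
  {"offset": [0,0,0],"angular": [0,8,0],"grip": 0.04},
  {"offset": [0,0,0],"angular": [0,8,0],"grip": 0.04},
  {"offset": [0,0,0],"angular": [0,8,0],"grip": 0.04},
  {"offset": [0,0,0],"angular": [0,8,0],"grip": 0.04},
  {"offset": [0,0,0],"angular": [0,8,0],"grip": 0.04},
])

```text
time: 8.2
tcp_pos: [505.4, -293.7, 361.3]
orientation: [-1.57, 0.0, -1.212]
contact_force: [-0.6, -0.0, -0.6]
grip_width: 39.8
```

Call:
servo_tool([
  {"offset": [0,0,0],"angular": [0,8,0],"grip": 0.04},
  {"offset": [0,0,0],"angular": [0,8,0],"grip": 0.04},
  {"offset": [0,0,0],"angular": [0,8,0],"grip": 0.04},
  {"offset": [0,0,0],"angular": [0,8,0],"grip": 0.04},
  {"offset": [0,0,0],"angular": [0,8,0],"grip": 0.04},
])

```text
time: 8.7
tcp_pos: [505.5, -293.7, 361.3]
orientation: [-1.57, 0.001, -1.91]
contact_force: [-0.5, 0.6, 0.7]
grip_width: 39.9
```

Call:
servo_tool([
  {"offset": [0,0,0],"angular": [0,8,0],"grip": 0.04},
  {"offset": [0,0,0],"angular": [0,8,0],"grip": 0.04},
  {"offset": [0,0,0],"angular": [0,0,0],"grip": 0.04},
  {"offset": [0,0,0],"angular": [0,0,0],"grip": 0.04},
])

```text
time: 9.1
tcp_pos: [505.8, -293.5, 361.3]
orientation: [-1.571, 0.0, -2.178]
contact_force: [-1.3, 0.7, -0.7]
grip_width: 40.0
```

Run:
```python
from plan import *
p,d=grab('wrist'); cv2.imwrite('pics/5.png',cv2.resize(p[:,:,::-1],(640,480)))
W=cloud('wrist')[1]; w=near(W,(504,-299),42,7,170)
f=fit(w,tool_sdf,(504.2,-299.2,-.737)); print(f,fit(w,tool_sdf,(504.2,-299.2,-.737,0),dz=True))
q=f[0]; goto((q[0],q[1],300),np.degrees(q[2]))
```

```text
(array([ 504.08245145, -298.9726294 ,   -0.72969332]), 1245, np.float64(0.7710524138802233)) (array([ 5.04073439e+02, -2.98905750e+02, -7.30433851e-01, -1.89427855e-01]), 1245, np.float64(0.7532792943232337))
t 9.15 tcp [ 505.9 -293.4  361.3] jaw -34.8 down [ 5.e-04  2.e-04 -1.e+00] F [ 0.8 -0.9  0.9] grip 39.9
 shift mm [ 5.6 61.3  1.6] turn y deg 7.01
```

View pics/5.png

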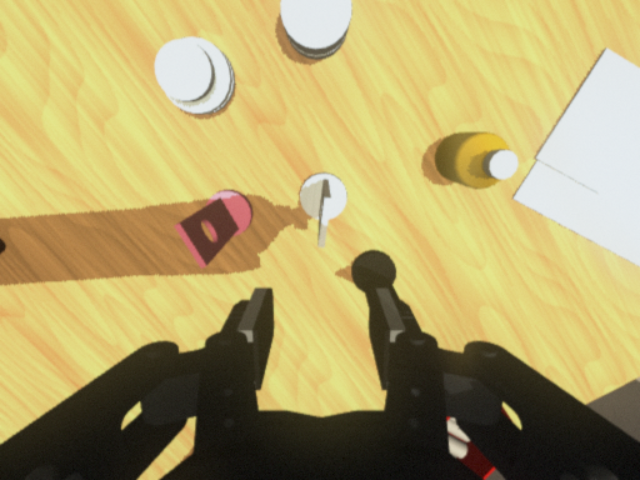

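The wrist view shows the silver tool's foot at (323,197) and its plate edge-on at (323,215). Pink is at (215,230) and black at (375,270). The gap is clear for the fingers, so I'll grip it.

Call:
servo_tool([
  {"offset": [0.0056,0.041,0.0016],"angular": [0,7,0],"grip": 0.04},
  {"offset": [0,0.04,0],"angular": [0,0,0],"grip": 0.04},
  {"offset": [0,0.04,0],"angular": [0,0,0],"grip": 0.04},
  {"offset": [0,0.04,0],"angular": [0,0,0],"grip": 0.04},
  {"offset": [0,0.02,0],"angular": [0,0,0],"grip": 0.04},
])

```text
time: 9.65
tcp_pos: [502.8, -297.9, 176.8]
orientation: [-1.574, -0.001, -2.301]
contact_force: [0.9, -0.3, 1.6]
grip_width: 40.3
```

Call:
servo_tool([
  {"offset": [0,0.015,0],"angular": [0,0,0],"grip": 0.04},
  {"offset": [0,0.015,0],"angular": [0,0,0],"grip": 0.04},
  {"offset": [0,0,0],"angular": [0,0,0],"grip": 0.04},
  {"offset": [0,0,0],"angular": [0,0,0],"grip": 0.04},
])

```text
time: 10.05
tcp_pos: [504.7, -299.1, 150.9]
orientation: [-1.57, 0.0, -2.303]
contact_force: [0.3, -0.8, 0.4]
grip_width: 40.2
```

```bash
python3 -c "
from plan import *
goto((504.1,-299,150),-41.8)"
```

```text
t 10.05 tcp [ 504.7 -299.1  150.9] jaw -41.96 down [ 7.e-04 -5.e-04 -1.e+00] F [ 0.3 -0.8  0.4] grip 40.2
 shift mm [ 0.4  0.9 -0.5] turn y deg -0.16
```

Call:
servo_tool([
  {"offset": [0,0,-0.0005],"angular": [0,0,0],"grip": 0.0},
  {"offset": [0,0,0],"angular": [0,0,0],"grip": 0.0},
  {"offset": [0,0,0],"angular": [0,0,0],"grip": 0.0},
  {"offset": [0,0,0],"angular": [0,0,0],"grip": 0.0},
  {"offset": [0,0,0],"angular": [0,0,0],"grip": 0.0},
], grip_force=50)

```text
time: 10.55
tcp_pos: [504.6, -298.7, 151.0]
orientation: [-1.569, 0.001, -2.303]
contact_force: [1.0, -1.0, 5.9]
grip_width: 5.0
```

Call:
servo_tool([
  {"offset": [0,-0.01,0],"angular": [0,0,0],"grip": 0.0},
  {"offset": [0,-0.02,0],"angular": [0,0,0],"grip": 0.0},
  {"offset": [0,-0.03,0],"angular": [0,0,0],"grip": 0.0},
  {"offset": [0,0,0],"angular": [0,0,0],"grip": 0.0},
])

```text
time: 10.95
tcp_pos: [505.1, -299.4, 214.1]
orientation: [-1.566, 0.002, -2.304]
contact_force: [0.3, 0.2, -1.6]
grip_width: 5.2
```

```bash
python3 -c "
from plan import *
q=(541.1,302.0,2.924)
P=rw(q,(-170,0,330));print(P)
goto(P,-12.47)"
```

```text
[707.0913958  265.30045614 330.        ]
t 10.95 tcp [ 505.1 -299.4  214.1] jaw -42.0 down [ 0.0045 -0.0017 -1.    ] F [ 0.3  0.2 -1.6] grip 5.2
 shift mm [-555.  -116.  -227.2] turn y deg -29.53
```

Call:
servo_tool([
  {"offset": [0,-0.04,0],"angular": [0,0,0],"grip": 0.0},
  {"offset": [0,-0.04,0],"angular": [0,0,0],"grip": 0.0},
  {"offset": [0,-0.036,0],"angular": [0,0,0],"grip": 0.0},
  {"offset": [-0.02,0,-0.008],"angular": [0,0,0],"grip": 0.0},
  {"offset": [-0.034,0,-0.014],"angular": [0,0,0],"grip": 0.0},
])

```text
time: 11.45
tcp_pos: [522.7, -245.8, 327.2]
orientation: [-1.569, -0.0, -2.309]
contact_force: [0.9, -0.2, -2.1]
grip_width: 5.0
```

Call:
servo_tool([
  {"offset": [-0.034,0,-0.014],"angular": [0,0,0],"grip": 0.0},
  {"offset": [-0.034,0,-0.014],"angular": [0,0,0],"grip": 0.0},
  {"offset": [-0.034,0,-0.014],"angular": [0,0,0],"grip": 0.0},
  {"offset": [-0.034,0,-0.014],"angular": [0,0,0],"grip": 0.0},
  {"offset": [-0.034,0,-0.014],"angular": [0,0,0],"grip": 0.0},
])

```text
time: 11.95
tcp_pos: [585.2, -68.8, 325.6]
orientation: [-1.572, -0.001, -2.304]
contact_force: [-0.3, -0.5, -1.1]
grip_width: 5.2
```

Call:
servo_tool([
  {"offset": [-0.034,0,-0.014],"angular": [0,0,0],"grip": 0.0},
  {"offset": [-0.034,0,-0.014],"angular": [0,0,0],"grip": 0.0},
  {"offset": [-0.034,0,-0.014],"angular": [0,0,0],"grip": 0.0},
  {"offset": [-0.034,0,-0.014],"angular": [0,0,0],"grip": 0.0},
  {"offset": [-0.034,0,-0.014],"angular": [0,0,0],"grip": 0.0},
])

```text
time: 12.45
tcp_pos: [647.0, 104.3, 325.4]
orientation: [-1.572, -0.001, -2.304]
contact_force: [-0.0, -1.0, -2.2]
grip_width: 5.3
```

Call:
servo_tool([
  {"offset": [-0.034,0,-0.014],"angular": [0,0,0],"grip": 0.0},
  {"offset": [-0.034,0,-0.014],"angular": [0,0,0],"grip": 0.0},
  {"offset": [-0.034,0,-0.014],"angular": [0,0,0],"grip": 0.0},
  {"offset": [-0.034,0,-0.014],"angular": [0,0,0],"grip": 0.0},
  {"offset": [-0.02,0,-0.008],"angular": [0,0,0],"grip": 0.0},
])

```text
time: 12.95
tcp_pos: [703.3, 265.4, 324.3]
orientation: [-1.573, -0.002, -2.3]
contact_force: [0.1, 1.0, -2.0]
grip_width: 5.3
```

Call:
servo_tool([
  {"offset": [0,0,0],"angular": [0,-6,0],"grip": 0.0},
  {"offset": [0,0,0],"angular": [0,-6,0],"grip": 0.0},
  {"offset": [0,0,0],"angular": [0,-6,0],"grip": 0.0},
  {"offset": [0,0,0],"angular": [0,-6,0],"grip": 0.0},
  {"offset": [0,0,0],"angular": [0,-5.5,0],"grip": 0.0},
])

```text
time: 13.45
tcp_pos: [703.5, 261.5, 325.0]
orientation: [-1.573, -0.001, -1.784]
contact_force: [-0.0, 0.0, -1.5]
grip_width: 4.9
```

Call:
servo_tool([
  {"offset": [0,0,0],"angular": [0,0,0],"grip": 0.0},
  {"offset": [0,0,0],"angular": [0,0,0],"grip": 0.0},
])

```text
time: 13.65
tcp_pos: [703.7, 261.5, 325.5]
orientation: [-1.572, -0.001, -1.792]
contact_force: [-0.6, 0.4, -1.7]
grip_width: 5.2
```

Run:
```python
from plan import *
q=(541.1,302.0,2.924)
P=rw(q,(-170,0,207))
goto(P,-12.47)
for n in('scene','top','wrist'): grab(n)
cv2.imwrite('pics/6.png',cv2.resize(np.load('wrist.npz')['p'][:,:,::-1],(640,480)))
# held tool fit relative to TCP, free z
s=r.sense(); t=s['tcp_pos']
for n in('scene','top','wrist'):
    W=cloud(n)[1]; w=near(W,t[:2],40,t[2]-160,t[2]-27)
    if len(w)>30: print(n,len(w),'tool',fit(w,tool_sdf,(t[0],t[1],-.2176,t[2]-151),dz=True))
W=cloud('wrist')[1]; w=near(W,(620,290),200,5,240)[::3]
w=w[np.hypot(w[:,0]-t[0],w[:,1]-t[1])>50]; print('rack',len(w),fit(w,rack_sdf,(541.1,302,2.924,0,1.65),dz=True))
```

```text
t 13.65 tcp [703.7 261.5 325.5] jaw -12.65 down [-1.2e-03 -4.0e-04 -1.0e+00] F [-0.6  0.4 -1.7] grip 5.2
 shift mm [ -4.5 118.5   2.6] turn y deg -0.18
scene 785 tool (array([ 7.02429468e+02,  2.61017591e+02, -2.14271414e-01,  1.73970097e+02]), 785, np.float64(1.3101474411073126))
top 400 tool (array([ 7.03772993e+02,  2.59127670e+02, -2.17120302e-01,  1.73746031e+02]), 399, np.float64(1.6383832272159975))
wrist 3233 tool (array([ 7.02962940e+02,  2.61322201e+02, -2.30221361e-01,  1.74594693e+02]), 3233, np.float64(0.5971240282808414))
rack 12941 (array([5.41209260e+02, 3.01861648e+02, 2.92294796e+00, 5.45524588e-02,
       1.65923974e+00]), 12484, np.float64(0.8423219346646273))
```

View pics/6.png

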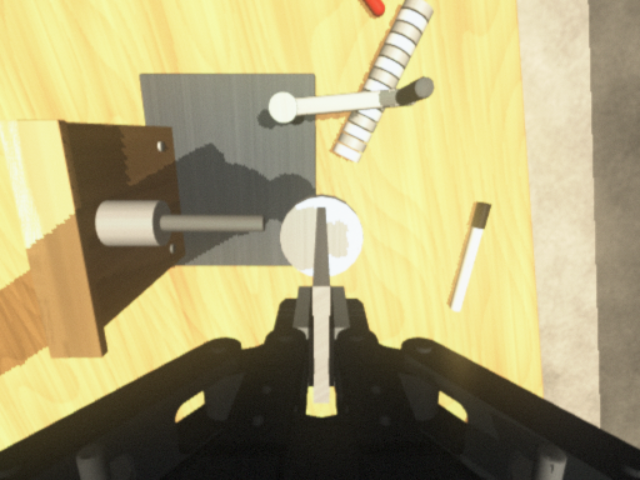

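The tool hangs straight in the grip: its foot is at (322,236), and all three camera fits agree with a TCP-to-eye drop of 46.9 mm. The peg is at (215,223) and the keeper is open at upper right. I'll lower it to peg height.

Call:
servo_tool([
  {"offset": [-0.0045,0.03,0.0026],"angular": [0,0,0],"grip": 0.0},
  {"offset": [0,0.04,0],"angular": [0,0,0],"grip": 0.0},
  {"offset": [0,0.03,0],"angular": [0,0,0],"grip": 0.0},
  {"offset": [0,0.0185,0],"angular": [0,0,0],"grip": 0.0},
  {"offset": [0,0,0],"angular": [0,0,0],"grip": 0.0},
])

```text
time: 14.3
tcp_pos: [705.8, 265.0, 203.8]
orientation: [-1.576, -0.004, -1.79]
contact_force: [0.5, 0.1, -1.8]
grip_width: 5.2
```

Run:
```python
from plan import *
q=(541.2,301.9,2.923)
goto(rw(q,(-170,0,207)),-12.5)
```

```text
t 14.3 tcp [705.8 265.  203.8] jaw -12.54 down [-0.0055 -0.0024 -1.    ] F [ 0.5  0.1 -1.8] grip 5.2
 shift mm [-0.3 -3.2  1.3] turn y deg -0.04
```

Call:
servo_tool([
  {"offset": [0,0,0],"angular": [0,0,0],"grip": 0.0},
  {"offset": [0,0,-0.01],"angular": [0,0,0],"grip": 0.0},
  {"offset": [0,0,-0.01],"angular": [0,0,0],"grip": 0.0},
  {"offset": [0,0,-0.01],"angular": [0,0,0],"grip": 0.0},
  {"offset": [0,0,0],"angular": [0,0,0],"grip": 0.0},
])

```text
time: 14.8
tcp_pos: [676.6, 273.4, 208.8]
orientation: [-1.571, 0.001, -1.787]
contact_force: [0.2, 0.5, -2.0]
grip_width: 5.1
```

Run:
```python
from plan import *
q=(541.2,301.9,2.923)
goto(rw(q,(-102,0,207)),-12.5)
```

```text
t 14.8 tcp [676.6 273.4 208.8] jaw -12.38 down [ 3.0e-04  1.4e-03 -1.0e+00] F [ 0.2  0.5 -2. ] grip 5.1
 shift mm [  1.5   1.8 -36.4] turn y deg 0.12
```

Call:
servo_tool([
  {"offset": [0.001,0.001,-0.009],"angular": [0,0,0],"grip": 0.0},
  {"offset": [0,0,-0.009],"angular": [0,0,0],"grip": 0.0},
  {"offset": [0,0,-0.009],"angular": [0,0,0],"grip": 0.0},
  {"offset": [0,0,-0.009],"angular": [0,0,0],"grip": 0.0},
  {"offset": [0,0,0],"angular": [0,0,0],"grip": 0.0},
])

```text
time: 15.3
tcp_pos: [641.5, 279.7, 206.9]
orientation: [-1.571, 0.001, -1.787]
contact_force: [0.0, 0.2, -2.2]
grip_width: 5.3
```

Call:
servo_tool([
  {"offset": [0,0.003,0],"angular": [0,0,0],"grip": 0.0},
  {"offset": [0,0.002,0],"angular": [0,0,0],"grip": 0.0},
  {"offset": [0,0,0],"angular": [0,0,0],"grip": 0.0},
])

```text
time: 15.6
tcp_pos: [642.9, 278.3, 201.0]
orientation: [-1.571, -0.001, -1.789]
contact_force: [-0.8, 0.0, -1.3]
grip_width: 5.1
```

Run:
```python
from plan import *
q=(541.2,301.9,2.923)
goto(rw(q,(-102,0,200)),-12.5)
a,_=grab('scene'); S=1.5625
c=a[150:275,300:400]; cv2.imwrite('pics/7.png',cv2.resize(c[:,:,::-1],(480,600),interpolation=3))
```

```text
t 15.6 tcp [642.9 278.3 201. ] jaw -12.52 down [-6.e-04 -7.e-04 -1.e+00] F [-0.8  0.  -1.3] grip 5.1
 shift mm [-1.   1.  -2.4] turn y deg -0.02
```

View pics/7.png

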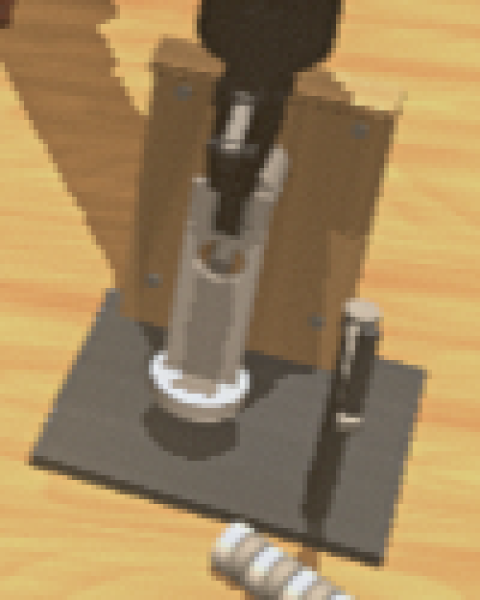

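The crop shows the eye at (222,252) with the peg end inside it. The weight is starting to come off (Fz −2.2 to −1.3), so I'll lower the last 1–2 mm and release.

Call:
servo_tool([
  {"offset": [-0.0008,0.001,0],"angular": [0,0,0],"grip": 0.0},
  {"offset": [0,0,0],"angular": [0,0,0],"grip": 0.0},
  {"offset": [0,0,0],"angular": [0,0,0],"grip": 0.0},
])

```text
time: 15.95
tcp_pos: [643.0, 279.5, 200.6]
orientation: [-1.571, -0.0, -1.789]
contact_force: [0.6, 0.5, -1.6]
grip_width: 4.8
```

Call:
servo_tool([
  {"offset": [0,0.001,0],"angular": [0,0,0],"grip": 0.0},
  {"offset": [0,0,0],"angular": [0,0,0],"grip": 0.0},
  {"offset": [0,0,0],"angular": [0,0,0],"grip": 0.0},
])

```text
time: 16.25
tcp_pos: [643.1, 279.6, 200.0]
orientation: [-1.57, 0.0, -1.789]
contact_force: [-1.0, 0.7, 0.8]
grip_width: 4.9
```

Call:
servo_tool([
  {"offset": [0,0,0],"angular": [0,0,0],"grip": 0.008},
  {"offset": [0,0,0],"angular": [0,0,0],"grip": 0.012},
  {"offset": [0,0,0],"angular": [0,0,0],"grip": 0.02},
  {"offset": [0,0,0],"angular": [0,0,0],"grip": 0.035},
  {"offset": [0,0,0],"angular": [0,0,0],"grip": 0.04},
])

```text
time: 16.75
tcp_pos: [642.9, 279.5, 199.7]
orientation: [-1.571, 0.0, -1.789]
contact_force: [0.2, 0.2, 0.9]
grip_width: 40.4
```

Call:
servo_tool([
  {"offset": [0,0,0],"angular": [0,0,0],"grip": 0.04},
  {"offset": [0,-0.015,0],"angular": [0,0,0],"grip": 0.04},
  {"offset": [0,-0.03,0],"angular": [0,0,0],"grip": 0.04},
  {"offset": [0,-0.03,0],"angular": [0,0,0],"grip": 0.04},
  {"offset": [0,-0.03,0],"angular": [0,0,0],"grip": 0.04},
])

```text
time: 17.25
tcp_pos: [642.9, 279.4, 307.2]
orientation: [-1.57, 0.001, -1.789]
contact_force: [-0.0, -0.7, -0.0]
grip_width: 40.2
```

Call:
servo_tool([
  {"offset": [0,0,0.04],"angular": [0,0,0],"grip": 0.0},
  {"offset": [0,0,0.02],"angular": [0,0,0],"grip": 0.0},
  {"offset": [0,0,0],"angular": [0,0,0],"grip": 0.0},
  {"offset": [0,0,0],"angular": [0,0,0],"grip": 0.0},
])

```text
time: 17.65
tcp_pos: [701.6, 266.4, 305.1]
orientation: [-1.571, 0.0, -1.789]
contact_force: [-0.3, -0.0, -0.2]
grip_width: -0.4
```

Run:
```python
from plan import *
q=(541.2,301.9,2.923)
goto(rw(q,(-125,0,196)),-12.5)
for n in('scene','top','wrist'): grab(n)
c=rw(q,(-102,0,0))
for n in('scene','top','wrist'):
    W=cloud(n)[1]; w=near(W,c[:2],60,40,215); l=loc(w,q); w=w[(abs(l[:,1])<35)&~((np.hypot(l[:,1],l[:,2]-160)<11))&(l[:,0]>-140)&(l[:,0]<-48)]
    f=fit(w,tool_sdf,(c[0],c[1],-.2186,49),dz=True); print(n,len(w),f, 'in rack',loc(np.r_[f[0][:2],0][None],q)[0].round(1))
```

```text
t 17.65 tcp [701.6 266.4 305.1] jaw -12.52 down [ 0.  0. -1.] F [-0.3 -0.  -0.2] grip -0.4
 shift mm [ 1.000e-01  1.091e+02 -3.930e+01] turn y deg -0.02
scene 775 (array([ 6.42051470e+02,  2.78901875e+02, -2.28982367e-01,  4.84771519e+01]), 775, np.float64(1.4291791281376225)) in rack [-103.4    0.6    0. ]
top 280 (array([ 6.43121653e+02,  2.77360401e+02, -2.12194730e-01,  4.86054564e+01]), 279, np.float64(1.7976694360488392)) in rack [-104.8    1.9    0. ]
wrist 2726 (array([ 6.42319629e+02,  2.79447592e+02, -2.17793961e-01,  4.88380433e+01]), 2726, np.float64(0.5234827195743024)) in rack [-103.6   -0.     0. ]
```

It hangs at rack x = −103.5 with its foot at z = 48.8 mm (49 expected). Next I'll push with closed fingers just above the peg.

Call:
servo_tool([
  {"offset": [0,0.03,0],"angular": [0,0,0],"grip": 0.0},
  {"offset": [0,0.04,0],"angular": [0,0,0],"grip": 0.0},
  {"offset": [0,0.024,0],"angular": [0,0,0],"grip": 0.0},
  {"offset": [0,0.015,-0.014],"angular": [0,0,0],"grip": 0.0},
  {"offset": [0,0,-0.014],"angular": [0,0,0],"grip": 0.0},
])

```text
time: 18.3
tcp_pos: [671.9, 272.6, 192.7]
orientation: [-1.574, -0.003, -1.788]
contact_force: [-0.3, 0.5, -0.3]
grip_width: -0.0
```

Call:
servo_tool([
  {"offset": [0,0,-0.006],"angular": [0,0,0],"grip": 0.0},
  {"offset": [0,0,0],"angular": [0,0,0],"grip": 0.0},
])

```text
time: 18.5
tcp_pos: [667.7, 275.0, 196.9]
orientation: [-1.57, 0.001, -1.787]
contact_force: [1.1, 0.2, 0.4]
grip_width: 0.3
```

Run:
```python
from plan import *
q=(541.2,301.9,2.923)
goto(rw(q,(-63,0,196)),-12.5)
```

```text
t 18.5 tcp [667.7 275.  196.9] jaw -12.39 down [ 0.001   0.0012 -1.    ] F [1.1 0.2 0.4] grip 0.3
 shift mm [  1.    0.9 -66.3] turn y deg 0.11
```

Call:
servo_tool([
  {"offset": [0.0006,0,-0.004],"angular": [0,0,0],"grip": 0.0},
  {"offset": [0,0,-0.004],"angular": [0,0,0],"grip": 0.0},
  {"offset": [0,0,-0.004],"angular": [0,0,0],"grip": 0.0},
  {"offset": [0,0,-0.004],"angular": [0,0,0],"grip": 0.0},
  {"offset": [0,0,-0.004],"angular": [0,0,0],"grip": 0.0},
])

```text
time: 19.0
tcp_pos: [649.1, 277.5, 196.3]
orientation: [-1.569, 0.001, -1.789]
contact_force: [2.6, -0.3, 3.3]
grip_width: -0.2
```

Call:
servo_tool([
  {"offset": [0,0,-0.005],"angular": [0,0,0],"grip": 0.0},
  {"offset": [0,0,-0.005],"angular": [0,0,0],"grip": 0.0},
  {"offset": [0,0,-0.005],"angular": [0,0,0],"grip": 0.0},
  {"offset": [0,0,-0.005],"angular": [0,0,0],"grip": 0.0},
  {"offset": [0,0,-0.005],"angular": [0,0,0],"grip": 0.0},
])

```text
time: 19.5
tcp_pos: [624.1, 283.1, 196.0]
orientation: [-1.57, 0.0, -1.789]
contact_force: [4.1, -1.0, 4.9]
grip_width: -0.1
```

Call:
servo_tool([
  {"offset": [0,0,-0.003],"angular": [0,0,0],"grip": 0.0},
  {"offset": [0,0,-0.003],"angular": [0,0,0],"grip": 0.0},
  {"offset": [0,0,-0.003],"angular": [0,0,0],"grip": 0.0},
  {"offset": [0,0,-0.002],"angular": [0,0,0],"grip": 0.0},
  {"offset": [0,0,0],"angular": [0,0,0],"grip": 0.0},
])

```text
time: 20.0
tcp_pos: [613.2, 285.6, 195.8]
orientation: [-1.571, 0.0, -1.788]
contact_force: [3.0, -0.6, 4.7]
grip_width: -0.0
```

Run:
```python
from plan import *
q=(541.2,301.9,2.923)
goto(rw(q,(-63,0,196)),-12.5)
for n in('scene','top','wrist'): grab(n)
c=rw(q,(-55,0,0))
for n in('scene','top','wrist'):
    W=cloud(n)[1]; w=near(W,c[:2],45,40,165); l=loc(w,q); w=w[(abs(l[:,1])<35)&~((np.hypot(l[:,1],l[:,2]-160)<11))&(l[:,0]<-26)]
    f=fit(w,tool_sdf,(c[0],c[1],-.2186,49),dz=True); print(n,len(w),f, 'in rack',loc(np.r_[f[0][:2],0][None],q)[0].round(1))
```

```text
t 20.0 tcp [613.2 285.6 195.8] jaw -12.47 down [-1.e-04  1.e-04 -1.e+00] F [ 3.  -0.6  4.7] grip -0.0
 shift mm [ -0.3  -0.2 -10.8] turn y deg 0.03
scene 430 (array([ 6.16450510e+02,  2.87179566e+02, -1.49611339e-01,  7.33268540e+01]), 402, np.float64(3.700737975857789)) in rack [-76.7  -1.9   0. ]
top 160 (array([622.05607033, 274.31907604,  -0.84986999,  46.01910656]), 144, np.float64(3.3128497944156243)) in rack [-84.9   9.4   0. ]
wrist 2903 (array([6.19070572e+02, 2.87584911e+02, 2.34954266e-01, 5.33413737e+01]), 2490, np.float64(3.315695232511242)) in rack [-79.1  -2.9   0. ]
```

The force and the fits disagree with a plain slide, so I'll look.

Run:
```python
from plan import *
a=np.load('scene.npz')['p'][150:275,300:400]; b=np.load('wrist.npz')['p']
im=np.zeros((450,800,3),np.uint8); im[:,:360]=cv2.resize(a,(360,450),interpolation=3); im[:330,360:]=cv2.resize(b,(440,330)); cv2.imwrite('pics/8.png',im[:,:,::-1])
q=(541.2,301.9,2.923)
W=cloud('wrist')[1]; l=loc(W.reshape(-1,3),q); 
for z0 in range(40,170,12):
    k=l[(l[:,2]>z0)&(l[:,2]<z0+12)&(abs(l[:,1])<24)&(l[:,0]<-30)&(l[:,0]>-135)&(abs(l[:,1])>9)]
    if len(k)>5: print(z0,len(k),np.percentile(k[:,0],[5,50,95]).round(1),np.percentile(k[:,1],[5,50,95]).round(1))
```

```text
52 233 [-113.1  -72.2  -65.1] [-22.8 -16.5  -9.9]
64 1019 [-114.  -101.6  -87.3] [-22.9 -11.1  21.5]
76 123 [-89.5 -88.  -84.3] [-22.9 -12.5  21.1]
88 138 [-86.3 -84.5 -79.9] [-22.9 -15.4  17.4]
100 132 [-83.1 -81.1 -76.7] [-22.9 -16.   13.1]
112 134 [-79.5 -77.3 -73. ] [-22.9 -18.6  -9.4]
124 149 [-75.9 -73.9 -69.5] [-23.  -19.  -10.1]
136 199 [-72.6 -70.3 -65.4] [-23.1 -18.2  -9.4]
148 247 [-69.3 -65.2 -34.7] [-23.1 -17.9 -11.1]
160 700 [-65.4 -41.3 -31. ] [-23.  -16.3 -11.1]
```

View pics/8.png

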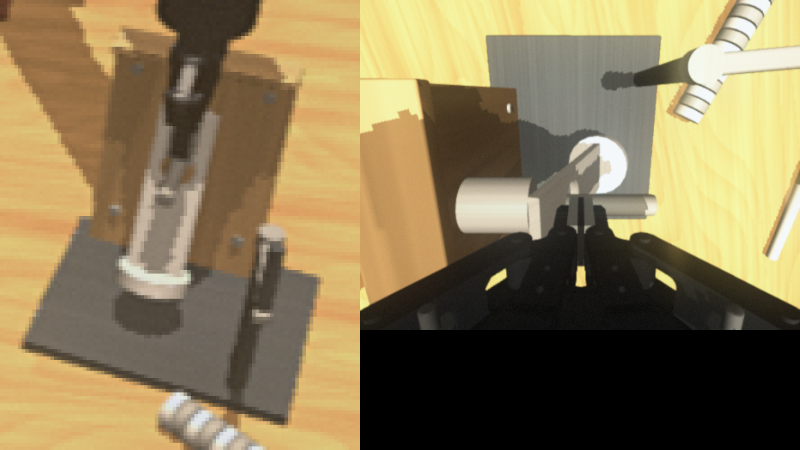

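The picture (left part: plate at (185,200), foot at (155,280); right part: plate leaning on the finger by the shoulder) shows the tool tilted about 17°. It's sliding, but the push is too high. I'll back off, let it hang, and push again lower with the fingers straddling the peg, tilted to clear the roof.

Call:
servo_tool([
  {"offset": [0,0,0.003],"angular": [0,0,0],"grip": 0.0},
  {"offset": [0,0,0.005],"angular": [0,0,0],"grip": 0.0},
  {"offset": [0,0,0.007],"angular": [0,0,0],"grip": 0.0},
  {"offset": [0,0,0.015],"angular": [0,0,0],"grip": 0.0},
  {"offset": [0,0,0.02],"angular": [0,0,0],"grip": 0.0},
])

```text
time: 20.65
tcp_pos: [662.4, 274.9, 195.3]
orientation: [-1.572, -0.0, -1.788]
contact_force: [0.8, -0.1, -0.1]
grip_width: 0.2
```

Call:
servo_tool([
  {"offset": [0,-0.03,0.02],"angular": [0,0,0],"grip": 0.028},
  {"offset": [0,-0.04,0],"angular": [0,0,0],"grip": 0.028},
  {"offset": [0,0,0],"angular": [0,-8.5,0],"grip": 0.028},
  {"offset": [0,0,0],"angular": [0,-8.5,0],"grip": 0.028},
  {"offset": [0,0,0],"angular": [0,-8.5,0],"grip": 0.028},
])

```text
time: 21.15
tcp_pos: [682.1, 270.0, 265.2]
orientation: [-1.572, -0.0, -1.338]
contact_force: [-0.6, -0.4, -0.9]
grip_width: 27.7
```

Call:
servo_tool([
  {"offset": [0,0,0],"angular": [0,-8.5,0],"grip": 0.028},
  {"offset": [0,0,0],"angular": [0,-8.5,0],"grip": 0.028},
  {"offset": [0,0,0],"angular": [0,-8.5,0],"grip": 0.028},
  {"offset": [0,0,0],"angular": [0,-8.5,0],"grip": 0.028},
  {"offset": [0,0,0],"angular": [0,-8.5,0],"grip": 0.028},
])

```text
time: 21.65
tcp_pos: [682.0, 270.0, 264.9]
orientation: [-1.572, 0.001, -0.596]
contact_force: [0.5, 0.5, -0.7]
grip_width: 27.9
```

Call:
servo_tool([
  {"offset": [0,0,0],"angular": [0,-8.5,0],"grip": 0.028},
  {"offset": [0,0,0],"angular": [0,-8.5,0],"grip": 0.028},
  {"offset": [0,0,0],"angular": [0,-5,0],"grip": 0.028},
  {"offset": [0,0,0],"angular": [0,0,0],"grip": 0.028},
  {"offset": [0,0,0],"angular": [0,0,0],"grip": 0.028},
])

```text
time: 22.15
tcp_pos: [682.0, 270.0, 265.2]
orientation: [-1.571, 0.001, -0.221]
contact_force: [0.3, -0.2, -0.6]
grip_width: 28.3
```

Run:
```python
from plan import *
q=(541.2,301.9,2.923)
s=r.sense(); t=s['tcp_pos']; print('tcp rack',loc(t[None],q).round(1))
goto(rw(q,(-110,0,176)),77.5)
for n in('scene','top','wrist'): grab(n)
c=rw(q,(-58,0,0))
for n in('scene','wrist','top'):
    W=cloud(n)[1]; w=near(W,c[:2],60,40,212); l=loc(w,q); w=w[(abs(l[:,1])<35)&~((np.hypot(l[:,1],l[:,2]-160)<20))&(l[:,0]>-110)&(l[:,0]<-26)]
    f=fit(w,tool_sdf,(c[0],c[1],-.2186,49),dz=True); print(n,len(w),f, 'in rack',loc(np.r_[f[0][:2],0][None],q)[0].round(1))
```

```text
tcp rack [[-144.4    0.6  265.2]]
t 22.15 tcp [682.  270.  265.2] jaw 77.34 down [-9.e-04 -2.e-04 -1.e+00] F [ 0.3 -0.2 -0.6] grip 28.3
 shift mm [-34.3  89.2   0.6] turn y deg -0.16
scene 591 (array([ 6.01235004e+02,  2.87436593e+02, -1.85816222e-01,  4.82500142e+01]), 591, np.float64(1.87297541997457)) in rack [-61.7   1.1   0. ]
wrist 1998 (array([ 6.02130301e+02,  2.87888811e+02, -2.18162868e-01,  4.94563413e+01]), 1909, np.float64(2.7937708274935935)) in rack [-62.5   0.5   0. ]
top 0 (array([ 5.97819809e+02,  2.89322353e+02, -2.18600000e-01,  4.90000000e+01]), 0, np.float64(nan)) in rack [-58.  -0.   0.]fit.py:28: RuntimeWarning: Mean of empty slice.
  return q,len(ww),np.sqrt((o.fun**2).mean())
  ret = ret.dtype.type(ret / rcount)
```

Call:
servo_tool([
  {"offset": [0,0,0],"angular": [0,0,8.3],"grip": 0.028},
  {"offset": [0,0,0],"angular": [0,0,8.3],"grip": 0.028},
  {"offset": [0,0,0],"angular": [0,0,8.4],"grip": 0.028},
  {"offset": [0,0,0],"angular": [0,0,0],"grip": 0.028},
  {"offset": [0,0,0],"angular": [0,0,0],"grip": 0.028},
])

```text
time: 22.8
tcp_pos: [682.5, 270.1, 262.9]
orientation: [-1.573, 0.437, -0.22]
contact_force: [-0.8, 0.2, 0.3]
grip_width: 28.0
```

Run:
```python
from plan import *
q=(541.2,301.9,2.923)
print(loc(r.sense()['tcp_pos'][None],q).round(1),r.sense()['joint_pos'].round(2))
goto(rw(q,(-120,0,200)),77.5)
goto(rw(q,(-110,0,176)),77.5)
R=Ro.from_euler('xyz',r.sense()['orientation']).as_matrix()
print('1mm rack +x in tool',(R.T@(rw(q,(1,0,0))-rw(q,(0,0,0)))).round(3))
```

```text
[[-144.9    0.4  262.9]] [-0.31  0.82 -0.07  0.77 -0.2   1.91  0.96]
t 22.8 tcp [682.5 270.1 262.9] jaw 77.43 down [-0.4136  0.0906 -0.9059] F [-0.8  0.2  0.3] grip 28.0
 shift mm [ 4.1 67.5  0.5] turn y deg -0.07
t 22.8 tcp [682.5 270.1 262.9] jaw 77.43 down [-0.4136  0.0906 -0.9059] F [-0.8  0.2  0.3] grip 28.0
 shift mm [ 5.2 93.5  0.5] turn y deg -0.07
1mm rack +x in tool [-0.906  0.423 -0.001]
```

Call:
servo_tool([
  {"offset": [0,0.02,0],"angular": [0,0,0],"grip": 0.028},
  {"offset": [0,0.025,0.0005],"angular": [0,0,0],"grip": 0.028},
  {"offset": [0.005,0.025,0],"angular": [0,0,0],"grip": 0.028},
  {"offset": [0,0.0235,0],"angular": [0,0,0],"grip": 0.028},
  {"offset": [0,0,0],"angular": [0,0,0],"grip": 0.028},
])

```text
time: 23.3
tcp_pos: [645.4, 279.7, 179.5]
orientation: [-1.571, 0.435, -0.215]
contact_force: [-0.9, 0.4, -0.8]
grip_width: 28.1
```

Call:
servo_tool([
  {"offset": [-0.0045,0.0021,0],"angular": [0,0,0],"grip": 0.028},
  {"offset": [-0.0045,0.0021,0],"angular": [0,0,0],"grip": 0.028},
  {"offset": [-0.0045,0.0021,0],"angular": [0,0,0],"grip": 0.028},
  {"offset": [0,0,0],"angular": [0,0,0],"grip": 0.028},
])

```text
time: 23.7
tcp_pos: [633.1, 282.1, 180.2]
orientation: [-1.569, 0.435, -0.217]
contact_force: [0.8, -0.2, 0.6]
grip_width: 28.2
```

Run:
```python
from plan import *
q=(541.2,301.9,2.923)
print(loc(r.sense()['tcp_pos'][None],q).round(1),r.sense()['joint_pos'].round(2))
goto(rw(q,(-69,0,176)),77.5)
```

```text
[[-94.   -0.6 180.2]] [-0.32  0.73 -0.09  1.08 -0.19  1.68  0.97]
t 23.7 tcp [633.1 282.1 180.2] jaw 77.55 down [-0.4112  0.0919 -0.9069] F [ 0.8 -0.2  0.6] grip 28.2
 shift mm [-20.9  14.3  -0.6] turn y deg 0.05
```

Call:
servo_tool([
  {"offset": [0.002,0.0045,-0.0005],"angular": [0,0,0],"grip": 0.028},
  {"offset": [-0.0036,0.0017,0],"angular": [0,0,0],"grip": 0.028},
  {"offset": [-0.0036,0.0017,0],"angular": [0,0,0],"grip": 0.028},
  {"offset": [-0.0036,0.0017,0],"angular": [0,0,0],"grip": 0.028},
  {"offset": [0,0,0],"angular": [0,0,0],"grip": 0.028},
])

```text
time: 24.2
tcp_pos: [620.9, 284.0, 174.1]
orientation: [-1.571, 0.436, -0.217]
contact_force: [0.2, 1.6, 0.5]
grip_width: 28.3
```

Call:
servo_tool([
  {"offset": [-0.0027,0.0013,0],"angular": [0,0,0],"grip": 0.028},
  {"offset": [-0.0027,0.0013,0],"angular": [0,0,0],"grip": 0.028},
  {"offset": [-0.0027,0.0013,0],"angular": [0,0,0],"grip": 0.028},
  {"offset": [0,0,0],"angular": [0,0,0],"grip": 0.028},
])

```text
time: 24.6
tcp_pos: [612.1, 285.9, 173.9]
orientation: [-1.571, 0.437, -0.217]
contact_force: [-0.3, 0.8, -1.1]
grip_width: 27.9
```

```bash
cat > chk.py <<'E'
from plan import *
q=(541.2,301.9,2.923)
s=r.sense(); print('tcp rack',loc(s['tcp_pos'][None],q).round(1),'F',s['contact_force'].round(1),'t',s['time'])
grab('scene'); grab('wrist')
for n in('scene','wrist'):
    l=loc(cloud(n)[1].reshape(-1,3),q)
    for z0 in (65,80,95,110,125):
        k=l[(l[:,2]>z0)&(l[:,2]<z0+12)&(abs(l[:,1])<22)&(l[:,0]<-25)&(l[:,0]>-125)]
        if len(k)>5: print(n,z0,len(k),'outer face x',np.percentile(k[:,0],[10,50,90]).round(1))
E
python3 chk.py
```

```text
tcp rack [[-72.7   0.2 173.9]] F [-0.3  0.8 -1.1] t 24.6
scene 65 42 outer face x [-48.4 -45.9 -44.3]
scene 80 38 outer face x [-49.2 -47.2 -44.8]
scene 95 38 outer face x [-49.2 -47.6 -45.1]
scene 110 29 outer face x [-52.9 -49.3 -47. ]
scene 125 28 outer face x [-51.9 -50.  -47.5]
```

Now it slides nicely. A few more millimetres until it seats on the shoulder.

Call:
servo_tool([
  {"offset": [-0.0018,0.0008,0],"angular": [0,0,0],"grip": 0.028},
  {"offset": [-0.0018,0.0008,0],"angular": [0,0,0],"grip": 0.028},
  {"offset": [0,0,0],"angular": [0,0,0],"grip": 0.028},
])

```text
time: 25.0
tcp_pos: [608.4, 286.6, 173.8]
orientation: [-1.571, 0.437, -0.218]
contact_force: [0.3, 0.1, 0.9]
grip_width: 28.0
```

Call:
servo_tool([
  {"offset": [-0.0009,0.0004,0],"angular": [0,0,0],"grip": 0.028},
  {"offset": [0,0,0],"angular": [0,0,0],"grip": 0.028},
])

```text
time: 25.2
tcp_pos: [607.8, 286.6, 173.9]
orientation: [-1.571, 0.436, -0.218]
contact_force: [-0.2, 0.1, 0.9]
grip_width: 27.9
```

Call:
servo_tool([
  {"offset": [-0.0009,0.0004,0],"angular": [0,0,0],"grip": 0.028},
  {"offset": [0,0,0],"angular": [0,0,0],"grip": 0.028},
])

```text
time: 25.4
tcp_pos: [607.2, 286.7, 173.9]
orientation: [-1.571, 0.435, -0.218]
contact_force: [2.2, -0.3, 0.1]
grip_width: 28.1
```

```bash
python3 chk.py
```

```text
tcp rack [[-67.7   0.5 173.9]] F [ 2.2 -0.3  0.1] t 25.4
scene 65 49 outer face x [-49.8 -47.4 -44.8]
scene 80 45 outer face x [-49.6 -47.1 -44.3]
scene 95 37 outer face x [-49.5 -46.1 -44.4]
scene 110 33 outer face x [-50.  -47.5 -44.2]
scene 125 33 outer face x [-50.  -48.  -45.8]
wrist 80 26 outer face x [-47.8 -47.7 -47.7]
wrist 110 26 outer face x [-47.9 -47.9 -47.9]
```

The wrist depth puts the outer face at −47.8 (home is −48), and the plate is vertical. I'll confirm with a firmer nudge, then back off.

Call:
servo_tool([
  {"offset": [-0.0009,0.0004,0],"angular": [0,0,0],"grip": 0.028},
  {"offset": [-0.0009,0.0004,0],"angular": [0,0,0],"grip": 0.028},
  {"offset": [0,0,0],"angular": [0,0,0],"grip": 0.028},
])

```text
time: 25.8
tcp_pos: [606.9, 286.7, 174.1]
orientation: [-1.57, 0.432, -0.219]
contact_force: [10.8, -0.9, -0.5]
grip_width: 28.6
```

Call:
servo_tool([
  {"offset": [0.004,-0.002,0],"angular": [0,0,0],"grip": 0.028},
  {"offset": [0.009,-0.004,0],"angular": [0,0,0],"grip": 0.028},
  {"offset": [0.018,-0.008,0],"angular": [0,0,0],"grip": 0.028},
  {"offset": [0.018,-0.008,0],"angular": [0,0,0],"grip": 0.028},
  {"offset": [0,-0.03,0],"angular": [0,0,0],"grip": 0.028},
])

```text
time: 26.3
tcp_pos: [669.3, 271.7, 195.7]
orientation: [-1.576, 0.443, -0.22]
contact_force: [-0.0, -0.3, -0.2]
grip_width: 28.1
```

Call:
servo_tool([
  {"offset": [0,-0.04,0],"angular": [0,0,0],"grip": 0.028},
  {"offset": [0,-0.04,0],"angular": [0,0,0],"grip": 0.028},
  {"offset": [0,0,0],"angular": [0,0,-8.3],"grip": 0.028},
  {"offset": [0,0,0],"angular": [0,0,-8.3],"grip": 0.028},
  {"offset": [0,0,0],"angular": [0,0,-8.4],"grip": 0.028},
])

```text
time: 26.8
tcp_pos: [704.2, 265.9, 272.1]
orientation: [-1.57, -0.005, -0.217]
contact_force: [0.5, 1.3, 0.8]
grip_width: 28.1
```

Call:
servo_tool([
  {"offset": [0,0,0],"angular": [0,0,0],"grip": 0.04},
  {"offset": [0,0,0],"angular": [0,0,0],"grip": 0.04},
  {"offset": [0,0,0],"angular": [0,0,0],"grip": 0.04},
])

```text
time: 27.1
tcp_pos: [703.6, 265.1, 273.0]
orientation: [-1.571, 0.001, -0.219]
contact_force: [-0.2, -1.1, -0.7]
grip_width: 40.2
```

```bash
python3 chk.py
python3 - <<'E'
from plan import *
q=(541.2,301.9,2.923)
W=cloud('wrist')[1]; w=near(W,(640,290),230,5,240)[::2]; t=r.sense()['tcp_pos']
l=loc(w,q); w=w[(l[:,0]<-110)&(l[:,1]<-20)]; 
f=fit(w,lambda p,th:rack_sdf(p,th),(*q,1.65)); print('keeper',len(w),f)
for th in (1.65,):
    goto(rw(q,(-140-85*np.sin(th),-85+85*np.cos(th),200)),np.degrees(q[2]+th)-180+180-0)
E
```

```text
tcp rack [[-166.5    0.7  273. ]] F [-0.2 -1.1 -0.7] t 27.1
scene 65 46 outer face x [-49.9 -47.1 -45.8]
scene 80 41 outer face x [-49.3 -47.4 -45.5]
scene 95 41 outer face x [-49.6 -47.5 -45.5]
scene 110 30 outer face x [-49.8 -46.8 -44. ]
scene 125 33 outer face x [-49.6 -47.4 -44.7]
wrist 65 53 outer face x [-48.1 -47.9 -47.7]
wrist 80 57 outer face x [-48.1 -47.9 -47.8]
wrist 95 77 outer face x [-48.1 -48.  -47.8]
wrist 110 86 outer face x [-48.1 -48.  -47.7]
wrist 125 108 outer face x [-48.1 -47.9 -47.8]
keeper 4231 (array([581.73693638, 236.25399067,   3.39972372,   1.18292088]), 2905, np.float64(1.7578584026311002))
t 27.2 tcp [704.  264.9 272.4] jaw 77.42 down [-9.e-04 -3.e-04 -1.e+00] F [-0.2  0.3  0.1] grip 39.9
 shift mm [57.8 72.3 92.6] turn y deg 175.41
```

Home is confirmed: it took 10.8 N against the shoulder, and the outer face is at −47.9 after letting go. Now to close the keeper.

Call:
servo_tool([
  {"offset": [0.02,0,0.031],"angular": [0,0,0],"grip": 0.04},
  {"offset": [0.02,0,0.031],"angular": [0,0,0],"grip": 0.04},
  {"offset": [0.018,0,0.0305],"angular": [0,-2.4,0],"grip": 0.04},
  {"offset": [0,0,0],"angular": [0,0,0],"grip": 0.04},
  {"offset": [0,0,0],"angular": [0,0,0],"grip": 0.04},
])

```text
time: 27.7
tcp_pos: [780.1, 343.3, 269.7]
orientation: [-1.573, 0.003, -0.177]
contact_force: [-0.7, -0.6, -0.8]
grip_width: 40.2
```

Run:
```python
from plan import *
q=(541.2,301.9,2.923)
th=1.655; P=rw(q,(-140-85*np.sin(th),-85+85*np.cos(th),200)); goto(P,79.8)
grab('wrist'); w=near(cloud('wrist')[1],P[:2],40,185,230); print(P,'pin pts',len(w),np.median(w,0))
w=w[w[:,2]>217]; print(len(w), w.mean(0) if len(w) else 0)
```

```text
t 27.7 tcp [780.1 343.3 269.7] jaw 79.88 down [-0.003  -0.0015 -1.    ] F [-0.7 -0.6 -0.8] grip 40.2
 shift mm [ 0.6 69.7 -0. ] turn y deg 0.08
[780.53485109 343.12875901 200.        ] pin pts 551 [777.09362541 343.36684992 217.04427166]
277 [779.80324141 342.90664214 219.48616266]
```

Call:
servo_tool([
  {"offset": [0,0.03,0],"angular": [0,0,0],"grip": 0.04},
  {"offset": [0,0.025,0],"angular": [0,0,0],"grip": 0.04},
  {"offset": [0,0.015,0],"angular": [0,0,0],"grip": 0.04},
  {"offset": [0,0,0],"angular": [0,0,0],"grip": 0.04},
])

```text
time: 28.15
tcp_pos: [778.6, 341.9, 201.2]
orientation: [-1.573, 0.002, -0.177]
contact_force: [0.2, 0.2, 0.2]
grip_width: 40.1
```

Call:
servo_tool([
  {"offset": [0,0,-0.0074],"angular": [0,5,0],"grip": 0.04},
  {"offset": [0,0,-0.0074],"angular": [0,5,0],"grip": 0.04},
  {"offset": [0,0,-0.0074],"angular": [0,5,0],"grip": 0.04},
  {"offset": [0,0,-0.0074],"angular": [0,5,0],"grip": 0.04},
  {"offset": [0,0,-0.0074],"angular": [0,5,0],"grip": 0.04},
])

```text
time: 28.65
tcp_pos: [767.4, 308.6, 205.5]
orientation: [-1.568, -0.002, -0.616]
contact_force: [1.5, 1.5, -1.4]
grip_width: 40.1
```

Call:
servo_tool([
  {"offset": [0,0,-0.0074],"angular": [0,5,0],"grip": 0.04},
  {"offset": [0,0,-0.0074],"angular": [0,5,0],"grip": 0.04},
  {"offset": [0,0,-0.0074],"angular": [0,5,0],"grip": 0.04},
  {"offset": [0,0,-0.0074],"angular": [0,5,0],"grip": 0.04},
  {"offset": [0,0,-0.0074],"angular": [0,5,0],"grip": 0.04},
])

```text
time: 29.15
tcp_pos: [741.5, 282.5, 205.6]
orientation: [-1.567, -0.0, -1.053]
contact_force: [2.0, -0.1, -1.0]
grip_width: 39.9
```

Call:
servo_tool([
  {"offset": [0,0,-0.0074],"angular": [0,5,0],"grip": 0.04},
  {"offset": [0,0,-0.0074],"angular": [0,5,0],"grip": 0.04},
  {"offset": [0,0,-0.0074],"angular": [0,5,0],"grip": 0.04},
  {"offset": [0,0,-0.0074],"angular": [0,5,0],"grip": 0.04},
  {"offset": [0,0,-0.0074],"angular": [0,5,0],"grip": 0.04},
])

```text
time: 29.65
tcp_pos: [706.9, 270.2, 205.6]
orientation: [-1.567, 0.001, -1.489]
contact_force: [1.5, 0.6, -0.1]
grip_width: 40.0
```

Run:
```python
from plan import *
q=(541.2,301.9,2.923)
th=1.655-np.radians(75); P=rw(q,(-140-85*np.sin(th),-85+85*np.cos(th),200)); goto(P,4.8)
```

```text
t 29.65 tcp [706.9 270.2 205.6] jaw 4.67 down [ 0.0032  0.0014 -1.    ] F [ 1.5  0.6 -0.1] grip 40.0
 shift mm [-0.   5.6  0.2] turn y deg -0.13
```

Call:
servo_tool([
  {"offset": [0,0,-0.0074],"angular": [0,5,0],"grip": 0.04},
  {"offset": [0,0,-0.0074],"angular": [0,5,0],"grip": 0.04},
  {"offset": [0,0,-0.0074],"angular": [0,5,0],"grip": 0.04},
  {"offset": [0,0,-0.0074],"angular": [0,3,0],"grip": 0.04},
  {"offset": [0,0,-0.004],"angular": [0,0,0],"grip": 0.04},
])

```text
time: 30.15
tcp_pos: [673.4, 272.6, 205.4]
orientation: [-1.568, 0.002, -1.8]
contact_force: [1.4, -1.0, -0.1]
grip_width: 40.0
```

Call:
servo_tool([
  {"offset": [0,0,-0.003],"angular": [0,0,0],"grip": 0.04},
  {"offset": [0,0,-0.002],"angular": [0,0,0],"grip": 0.04},
  {"offset": [0,0,-0.002],"angular": [0,0,0],"grip": 0.04},
  {"offset": [0,0,0],"angular": [0,0,0],"grip": 0.04},
])

```text
time: 30.55
tcp_pos: [666.0, 274.5, 202.9]
orientation: [-1.571, 0.0, -1.799]
contact_force: [-0.6, 0.4, 0.1]
grip_width: 40.0
```

Run:
```python
from plan import *
q=(541.2,301.9,2.923)
print('rack',loc(r.sense()['tcp_pos'][None],q).round(1)); goto(rw(q,(-126,0,200)),-12.5)
```

```text
rack [[-127.8   -0.3  202.9]]
t 30.55 tcp [666.  274.5 202.9] jaw -13.05 down [-1.e-04  2.e-04 -1.e+00] F [-0.6  0.4  0.1] grip 40.0
 shift mm [ 0.4  2.9 -1.8] turn y deg -0.55
```

Nearly there. I'll step gently until the stop pushes back.

Call:
servo_tool([
  {"offset": [0,0,-0.001],"angular": [0,0,0],"grip": 0.04},
  {"offset": [0,0,-0.001],"angular": [0,0,0],"grip": 0.04},
  {"offset": [0,0,0],"angular": [0,0,0],"grip": 0.04},
])

```text
time: 30.85
tcp_pos: [664.9, 274.6, 202.7]
orientation: [-1.569, 0.0, -1.799]
contact_force: [4.6, 0.3, -0.7]
grip_width: 40.0
```

Call:
servo_tool([
  {"offset": [0,0,-0.001],"angular": [0,0,0],"grip": 0.04},
  {"offset": [0,0,-0.001],"angular": [0,0,0],"grip": 0.04},
  {"offset": [0,0,0],"angular": [0,0,0],"grip": 0.04},
])

```text
time: 31.15
tcp_pos: [664.5, 274.7, 202.8]
orientation: [-1.566, 0.001, -1.8]
contact_force: [14.2, 1.2, -5.3]
grip_width: 40.0
```

14 N builds up at the stop, so the keeper is closed. I'll retreat clear and check.

Call:
servo_tool([
  {"offset": [0,0,0.004],"angular": [0,0,0],"grip": 0.04},
  {"offset": [0,0,0.008],"angular": [0,0,0],"grip": 0.04},
  {"offset": [0,0,0],"angular": [0,0,0],"grip": 0.04},
  {"offset": [0,-0.02,0],"angular": [0,0,0],"grip": 0.04},
  {"offset": [0,-0.04,0],"angular": [0,0,0],"grip": 0.04},
])

```text
time: 31.65
tcp_pos: [672.2, 272.2, 259.5]
orientation: [-1.577, -0.004, -1.799]
contact_force: [0.4, 1.1, -0.3]
grip_width: 40.2
```

Call:
servo_tool([
  {"offset": [0,-0.04,0],"angular": [0,0,0],"grip": 0.04},
  {"offset": [0,-0.04,0],"angular": [0,0,0],"grip": 0.04},
  {"offset": [0,-0.03,0.03],"angular": [0,0,0],"grip": 0.04},
  {"offset": [0,0,0],"angular": [0,0,0],"grip": 0.04},
  {"offset": [0,0,0],"angular": [0,0,0],"grip": 0.04},
])

```text
time: 32.15
tcp_pos: [703.6, 265.4, 372.6]
orientation: [-1.571, -0.0, -1.8]
contact_force: [-0.3, 0.3, -0.3]
grip_width: 40.0
```

```bash
python3 chk.py
python3 - <<'E'
from plan import *
q=(541.2,301.9,2.923)
w=near(cloud('wrist')[1],rw(q,(-80,0,0))[:2],170,5,240); l=loc(w,q)
a=w[((l[:,0]<-112)|(abs(l[:,1])>40))]
print('keeper',fit(a[::2],rack_sdf,(*q,0.05)))
k=l[(l[:,2]>216)&(l[:,0]<-110)]; print('pin top in rack',len(k),k.mean(0).round(1))
b=np.load('wrist.npz')['p']; a=np.load('scene.npz')['p']
im=np.zeros((300,800,3),np.uint8); im[:,:400]=cv2.resize(a,(400,300)); im[:,400:]=cv2.resize(b,(400,300)); cv2.imwrite('pics/9.png',im[:,:,::-1])
E
```

```text
tcp rack [[-166.5    0.4  372.6]] F [-0.3  0.3 -0.3] t 32.15
scene 65 47 outer face x [-50.6 -47.4 -44.6]
scene 80 13 outer face x [-51.9 -47.1 -45.9]
scene 95 17 outer face x [-48.5 -46.1 -44.9]
scene 110 25 outer face x [-50.5 -48.1 -45.1]
scene 125 26 outer face x [-50.  -47.4 -45.9]
wrist 65 57 outer face x [-48.4 -48.1 -47.9]
wrist 80 57 outer face x [-48.4 -48.1 -47.8]
wrist 95 63 outer face x [-48.4 -48.  -47.8]
wrist 110 66 outer face x [-48.4 -48.1 -47.8]
wrist 125 76 outer face x [-48.4 -48.1 -47.7]
keeper (array([ 5.41388262e+02,  3.02682295e+02,  2.92288503e+00, -2.25753220e-03]), 8536, np.float64(1.0022036076459067))
pin top in rack 122 [-140.3   -0.7  219.5]
```

View pics/9.png

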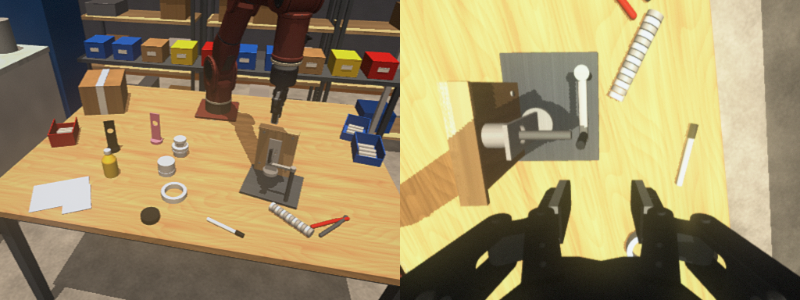

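The final picture shows the tool on the peg against the shoulder (right part, (510,140)) and the keeper pin across the peg's end at (583,140). The bystanders are where they were, and the robot is clear of everything. I'll hand it in.

```bash
python3 -c "
from h import *
print(r.finish_job())"
```

```text
the job is handed in; nothing more can be done
None
```

The squarer is stowed on the peg, fully home against the shoulder, with the keeper closed across the peg's end. I handed the job in at about 32 s of the 69 s allowed.

**What I did:** I swung the keeper open to about 1.65 rad and picked up the plain aluminium squarer. I hung it at rack x ≈ −103 mm, on the outer part of the peg, and let go. I then pushed it home and swung the keeper shut.

**One push went wrong:** the first push, above the peg, tilted the tool about 17°. I backed off, let it hang straight, and finished with the fingers straddling the peg lower down.

**Last checks:**
- **Tool:** the plate hangs vertical, with its outer face at −48.0 mm, which is exactly home. It had resisted a 10.8 N push against the shoulder.
- **Keeper:** the camera fit gives −0.002 rad (closed is 0), and the stop pushed back with 14 N.
- **Bystanders:** they look unmoved in the last picture; I did not measure them.
- **Robot:** it touches nothing, with contact force at about zero.

One keeper fit, made from partial data before closing, gave nonsense. I dropped it and located the pin directly instead.

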